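Hang the cordless lamp, draw it down to the stop and tug to check it

TASK

Hang the cordless lamp by its wire bail on the stand's snap hook, over the specimen tray: push the bail past the sprung keeper so that it lies in the bottom of the hook with the keeper shut behind it. Still holding the lamp, draw the hook's sliding rod down until it comes up against its stop, and there tug gently downward with a steady pull of about 8 N (as if 800 g hung on it) for about a second to be sure that it is held. Then let go and leave the lamp hanging plumb and still, without jerking or forcing the hook or disturbing the other things on the bench.

Things in the scene. Friction and masses are not known exactly. Their poses are not given: they have to be found in the camera images.
- lamp: upright cordless lamp, 160 mm tall: aluminium foot (50 mm across, 16 tall), white tube, aluminium cap (42 mm across, top at 114 mm), rigid bail on top. 0.11 to 0.23 kg. Origin under the foot's centre, z up the tube. The D-shaped bail of 5 mm wire stands in the lamp's x-z plane, 30 mm wide inside, open from 114 to 155 mm; one looks through it along the lamp's y. A half turn about z changes nothing.
- lamp_eye (a point): underside of the bail's peak, on the lamp's axis, 155 mm above the lamp's origin: the point that rests on the hook
- lamp_grip (a point): middle of the white tube (36 mm across, from 16 to 90 mm height), on the lamp's axis 45 mm above its origin: the place to grip
- stand: stand: fixed round white base, 16 mm post 420 mm tall standing 150 mm along the stand's +x, and a 14 mm cross-arm from it along -x, clamped at a varying height (axis 95 to 107 mm above hook_seat at the start), with a drop rod and steel snap hook below its end. Origin on the table plumb below the hook, z up; yaw varies. The hook lies in the stand's y-z plane, open tip at +y.
- hook_seat (a point): lowest point inside the hook's bowl (7 mm round bar, inner radius 11 mm), 229 to 261 mm above the table at the start: lamp_eye comes to rest here, within about 2 mm. The hook's shank rises on the stand's -y side, 11 to 18 mm from the seat, to 34 mm above it, then bends back to the middle, to the 6 mm rod. The rod's friction gland lets it slide down at about 4 to 5 N and carries the lamp.
- hook_tip (a point): top of the hook's open tip, 15.5 mm to the stand's +y of the seat and 18.5 mm above it. The bail enters from +y over this tip, with the lamp's x parallel to the stand's x, then goes down into the bowl. Pulled down, the rod slides 13 to 25 mm until it meets a firm stop; how far differs each time and these poses do not tell: it has to be felt.
- keeper (a joint): sprung wire flap (4 mm) pivoted on the shank 11.5 mm to -y and 35 mm above the seat, slanting down to the inside of the tip and closing the throat. 0 = shut, up to 1.15 rad pushed in and down. The bail pushed down onto it opens it to about 0.7 rad against 1 to 3 N; it snaps shut above the bail when lamp_eye is a few mm above the seat.
- specimen_tray: fixed grey tray with specimens on the table below the hook, 130 x 95 x 18 mm, origin at the centre of its underside
- jar: amber jar with a black lid, 52 mm across, 75 mm tall, origin under its centre; bystander
- loupe: black stand loupe, 42 mm across, 44 mm tall, origin under its centre; bystander
- cup: black cup, 72 mm across, 95 mm tall, origin under its centre; bystander
- tweezers: steel tweezers lying flat, 126 x 18 x 6 mm, origin under their middle; bystander
Mind the look-alikes: they are no part of the job. Of the things like the lamp, leave any that is green; of the rest the larger one is meant.

How it is judged:
By the outcome, as a careful person would: the job done as asked, in the order asked, and still so for the second after the job is handed in, with the robot touching nothing.
It also fails if it takes over 64 s, if anything falls off the work surface, if the arm or the gripper's body presses on something with over 40 N, if the wrist force passes 120 N, or if a joint passes its speed limit or range.

ROBOT

A 7-joint arm with a two-finger parallel gripper is mounted at the origin on the work surface. World frame = base frame: x ahead of the robot, y to its left, z up, the work surface at z = 0. Lengths are in m, angles in rad, forces in N, time in s.
With the tool pointing down it reaches from about 0.4 to 0.85 m from the base axis. Payload 10.4 kg.
Tool frame: the origin (TCP) lies between the finger pads; the fingertips stand 22 mm ahead of it and the grasp point (between the pads) lies 3 mm ahead of it; z points along the fingers, y is the line along which they close (so a half turn about z gives the same grasp; the last joint's range is limited). The gripper opens to 85 mm and grips with 20 to 120 N. Pads are 22 mm wide; open, the fingers measure 114 mm over their backs; the gripper's body (76 mm by 85 mm) begins 54 mm behind the grasp point. The pads swing forward as they close: fully open they stand 13 mm farther back than shut.
Start: joints at [-1.356, 0.332, -0.065, 1.46, 0.022, 1.35, -0.088], TCP at [0.147, 0.607, 0.219] pointing down, gripper open.
Joint ranges: [-2.6, 2.6], [-0.5, 2.12], [-1.47, 1.34], [0.16, 2.42], [-1.27, 4.41], [0.06, 2.06], [-2.6, 2.6]. Speed limits (rad/s): [2.22, 2.22, 2.79, 2.79, 3.14, 3.14, 3.14].

INTERFACE

Orientations are given as a unit quaternion [x, y, z, w].
In Python, from workcell import manip, camera, ticket, boxes_of, outline_of gives the robot as it stands.
- The arm moves only by the tool carry_out, never from a script. Its argument "deltas" is a list of rows, each a list of 5 numbers: the shift along the tool's x, y, z as a fraction of full scale, then the turn about the tool's z as a fraction of full scale, then the opening, from -1 (shut) to 1 (fully open), so that 0 is half open. In form: [[tx, ty, tz, spin, gripper], ...]. A call has 1 to 20 rows; each row is the pose to reach, as a shift and turn from the pose commanded when the call began, along the tool's axes at that moment; what a row does not reach only later rows make up. Full scale, the value 1, is 150 mm for a shift and 30 degrees for a turn. A row lasts 1/8 s, in which the tool goes at most 62.5 mm and 10.7 degrees, less where a joint would pass 70% of its speed; a pose out of reach is approached as far as the arm can. A call with a number of a shift or a turn outside -1 to 1 is refused whole. A call with a gripper value outside its range is refused whole. The fingers move at their own pace and stop on an object; "force" is the grip in N (left out, the last holds). Time passes only in rows, so rows that repeat a pose let the fingers close. It gives the time, the measured TCP pose, the force, the opening and the grip force at its end, in the units of the state.
- manip.get_obs(): the state, without advancing time (a new reading comes with each control period).
- camera(name): name is "side" or "top" or "wrist"; returns a dict with "img" (480x640x3 uint8, red, green, blue), "depth" (480x640 float32, m along the optical axis (not along the pixel's ray), 0 where there is no reading), "vertical_fov" (degrees; the focal length in pixels is half the picture's height over the tangent of half this angle, whatever the lens; pixels are square), "cx", "cy" (the principal point, pixels), "k1" (the pictures are not rectified: a ray, as slopes to the right and down, at radius r is drawn at 1 + k1 r^2 times it, then the intrinsics apply), "R" (3x3) and "t" (3): a world point X has camera coordinates R X + t. Camera axes: x right, y down, z forward; pixel columns grow to the right and rows downward; lengths in m; the calibration is good to about 2 mm. A picture is of the moment at which its call begins.
- ticket.hand_in(): hands the job in; it is judged then, once.
Trained networks look in a picture, given as the dict that the camera call returned (one of the last four; its "shot" number tells which), for a name from the list of things; names that differ only in an ending like _2 or _b are one class to them, and where a whole thing is asked for, a point or a joint stands for the part that bears it (a point fixed in the world has none). Each returns a list of dicts, best first, with "conf" (0 to 1); they miss things now and then, are a little off and sometimes report something else, mostly with a low value. They report only what shows in the picture. A call takes as long as a camera call. They do not tell look-alikes from the thing itself.
- boxes_of(query, picture): "position" ([x, y, z] in m, in world coordinates, good to about 4 mm: the middle of the surface that is visible of it).
- outline_of(query, picture): "region" (480x640 bool, what is visible of it).
The state is a dict: "clock": time; "joint_pos": joint angles; "joint_velocities": joint speeds; "tau": joint torques, N m; "position": TCP position; "ee_rot": TCP orientation; "ft_force": force on the tool from outside, world axes, zero at the start; "torque": the same for the moment, N m; "grip_width": opening from 0.0 (shut) to 1.0 (fully open); "grasp_force": force on a finger pad.
Only numpy, scipy, OpenCV 4.12 (cv2) and the standard library are available. Lean on these libraries where they do the work, as an engineer would, in place of code of your own. Each camera call takes 0.05 s, during which the arm holds its last target. There are 200 camera calls.

## Working session

There is one attempt and no reset: what is moved stays moved. The work goes in short steps, Python scripts to look and compute and a tool call to move; the robot and the scene stay as the last step left them, time stands still between calls to the robot, and variables do not carry over. Pictures are saved under pics/ and viewed, at most 10 in all, crops included, and the job is handed in when it is done.

Besides the shell and the picture viewer there is one more tool, called after ">>>" by a JSON object that holds its "fn" and its "kwargs". carry_out: Moves the arm, as the interface text tells. Its arguments: {"type":"object","properties":{"deltas":{"type":"array","items":{"type":"array","items":{"type":"number"}}},"force":{"type":"number"}},"required":["deltas"]}

```bash
mkdir -p pics; cat > h.py <<'E'
import numpy as np, cv2
from workcell import manip, camera, ticket, boxes_of, outline_of
def K(c):
    f=240/np.tan(np.radians(c["vertical_fov"])/2); return f
def world(c,u,v,d):
    f=K(c); x=np.array([(u-c["cx"])/f,(v-c["cy"])/f]); s=x.copy()
    for _ in range(20): s=x/(1+c["k1"]*(s@s))
    return np.array(c["R"]).T@(np.array([s[0]*d,s[1]*d,d])-np.array(c["t"]))
def pix(c,X):
    q=np.array(c["R"])@np.array(X)+np.array(c["t"]); s=q[:2]/q[2]; s=s*(1+c["k1"]*(s@s)); return s*K(c)+[c["cx"],c["cy"]]
def cloud(c,mask):
    v,u=np.nonzero(mask&(c["depth"]>0)); f=K(c)
    x=np.stack([(u-c["cx"])/f,(v-c["cy"])/f],1); s=x.copy()
    for _ in range(20): s=x/(1+c["k1"]*(s**2).sum(1,keepdims=True))
    d=c["depth"][v,u][:,None]
    return (np.hstack([s*d,d])-np.array(c["t"]))@np.array(c["R"])
def save(n,img): cv2.imwrite(f"pics/{n}.png",np.ascontiguousarray(img[...,::-1]))
E
python3 - <<'E'
from h import *
ims=[]
for n in ["side","top"]:
    c=camera(n); save(n,c["img"])
    print(n,"cam at",-np.array(c["R"]).T@c["t"],"fwd",np.array(c["R"])[2])
    for q in ["lamp","lamp_eye","hook_seat","hook_tip","keeper","stand","specimen_tray","jar","loupe","cup","tweezers"]:
        for b in boxes_of(q,c)[:4]:
            print(q,round(b["conf"],2),np.round(b["position"],3),pix(c,b["position"]).round())
o=manip.get_obs(); print(o)
E
```

```text
side cam at [0.37101881 0.97969275 0.76392973] fwd [ 0.19852663 -0.83239986 -0.51739506]
lamp 0.94 [0.56  0.329 0.072] [306. 368.]
lamp 0.78 [0.575 0.425 0.048] [285. 419.]
lamp 0.73 [0.645 0.446 0.071] [240. 413.]
lamp 0.36 [0.432 0.059 0.031] [390. 303.]
lamp_eye 0.95 [0.64  0.449 0.073] [242. 414.]
lamp_eye 0.88 [0.574 0.424 0.046] [286. 419.]
hook_seat 0.47 [0.602 0.05  0.299] [314. 190.]
hook_tip 0.6 [0.599 0.055 0.299] [315. 191.]
keeper 0.36 [0.598 0.052 0.3  ] [316. 190.]
stand 0.79 [0.736 0.097 0.071] [256. 284.]
specimen_tray 0.59 [0.598 0.056 0.006] [319. 302.]
jar 0.81 [ 0.566 -0.317  0.045] [357. 215.]
loupe 0.97 [0.431 0.057 0.031] [391. 303.]
loupe 0.71 [0.562 0.329 0.074] [305. 368.]
cup 0.96 [0.685 0.316 0.07 ] [244. 355.]
cup 0.21 [0.562 0.332 0.069] [305. 371.]
tweezers 0.61 [ 0.724 -0.272  0.004] [302. 230.]
top cam at [0.39528865 0.0464396  1.19074659] fwd [ 0.18392226  0.014417   -0.98283506]
lamp 0.92 [0.639 0.42  0.105] [154. 218.]
lamp 0.84 [0.562 0.31  0.108] [199. 252.]
lamp 0.61 [0.575 0.404 0.07 ] [163. 248.]
lamp_eye 0.69 [0.643 0.427 0.103] [151. 217.]

[... 685 characters left out ...]
  0.33216902, -0.06471279,  1.46010244,  0.02158597,
        1.34990916, -0.08847107]), 'joint_velocities': array([ 8.78727239e-04, -8.12998604e-05, -5.47832811e-04, -9.48327459e-04,
        1.06751132e-04,  1.40168133e-03, -9.85359083e-04]), 'tau': array([ 5.58237425e-04, -6.25225639e+01,  4.92574763e-02, -3.91838944e+01,
        1.64417474e-02,  1.48125298e-03,  3.44886828e-06]), 'position': array([0.1471979 , 0.60743761, 0.21885574]), 'ee_rot': array([ 1.18595676e-01,  9.92942628e-01,  5.40629907e-05, -1.20493774e-05]), 'ft_force': array([-0.49006797, -0.26336984, -0.05344536]), 'torque': array([-0.01454455,  0.01921528, -0.01046105]), 'grasp_force': 0.0, 'grip_width': 0.9975709771024075}
```

View pics/side.png

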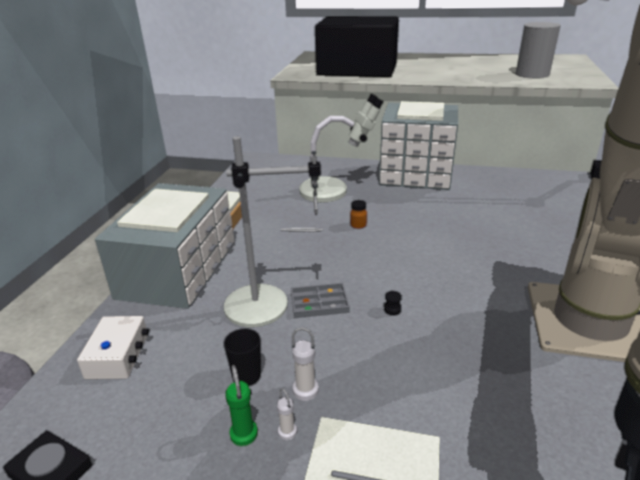

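```bash
python3 - <<'E'
from h import *
s=cv2.imread("pics/side.png")[300:460,180:400]; t=cv2.imread("pics/top.png")[180:300,110:260]
a=cv2.resize(s,None,fx=3.6,fy=3.6,interpolation=2)[:576]; b=cv2.resize(t,None,fx=5,fy=5,interpolation=2)
cv2.imwrite("pics/crop1.png",cv2.resize(a,(790,575)))
cv2.imwrite("pics/crop2.png",b)
E
```

```text
(no output)
```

View pics/crop1.png

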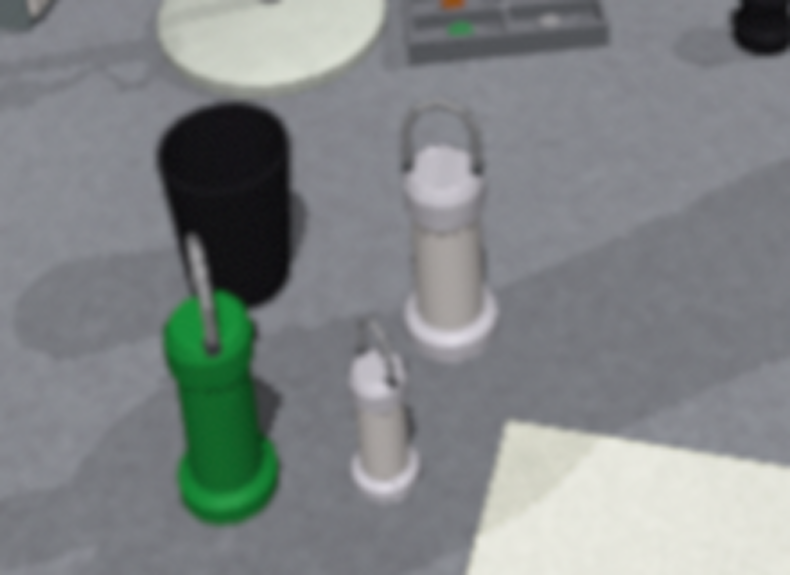

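The side view shows three lamp-like things: the green lamp at (240,413), a small white lamp at (286,417), and a large white lamp at (304,365). I choose the large white one, and the crop confirms it: it stands left of the paper, next to the black cup at (244,355). The hook is at about (315,200).

The rows can only spin the tool about its own z, but a grip on the tube needs a tilted tool. So I'll test how the arm behaves at the edge of its reach, in free air.

>>> {"fn": "carry_out", "kwargs": {"deltas": [[0,0.3,-0.3,0,1],[0,0.6,-0.6,0,1],[0,1,-1,0,1],[0,1,-1,0,1]]}}

```text
clock: 1.7
position: [0.1828, 0.7542, 0.3703]
ee_rot: [0.119, 0.993, 0.001, 0.0]
ft_force: [-0.2, 2.1, -0.3]
grip_width: 1.005
grasp_force: 0.0
```

>>> {"fn": "carry_out", "kwargs": {"deltas": [[0,0.3,-0.3,0,1],[0,0.6,-0.6,0,1],[0,1,-1,0,1],[0,1,-1,0,1]]}}

```text
clock: 2.2
position: [0.182, 0.7723, 0.4209]
ee_rot: [0.117, 0.993, 0.02, 0.001]
ft_force: [-0.3, -0.1, 1.2]
grip_width: 0.998
grasp_force: 0.0
```

>>> {"fn": "carry_out", "kwargs": {"deltas": [[0,0.5,-0.5,0,1],[0,1,-1,0,1],[0,1,-1,0,1]]}}

```text
clock: 2.58
position: [0.1807, 0.7644, 0.4571]
ee_rot: [0.118, 0.992, 0.043, 0.004]
ft_force: [0.6, -0.5, -0.1]
grip_width: 1.0
grasp_force: 0.0
```

>>> {"fn": "carry_out", "kwargs": {"deltas": [[0,0,-0.5,0,1],[0,0,-1,0,1],[0,0,-1,0,1]]}}

```text
clock: 2.95
position: [0.1793, 0.7466, 0.4967]
ee_rot: [0.119, 0.991, 0.058, 0.007]
ft_force: [-0.3, -0.1, -0.1]
grip_width: 1.0
grasp_force: 0.0
```

```bash
python3 - <<'E'
from h import *
o=manip.get_obs(); print(o["joint_pos"].round(3),o["position"],o["ee_rot"])
E
```

```text
[-1.426  0.81   0.267  0.163 -0.228  2.058 -0.038] [0.17931446 0.7466475  0.49672002] [0.11859229 0.99124143 0.05765578 0.00721812]
```

The tilt accumulates and the reached pose becomes the new commanded pose, so driving up past the reach lets the tool lean outward. Next I measure the bail yaw and the stand geometry.

```bash
python3 - <<'E'
from h import *
full=np.ones((480,640),bool)
P={}
for n in ["top","side"]:
    c=camera(n); P[n]=cloud(c,full); save(n+"2",c["img"]) 
    p=P[n]
    def box(a,b,z0,z1,cx,cy,r):
        return p[(np.hypot(p[:,0]-cx,p[:,1]-cy)<r)&(p[:,2]>z0)&(p[:,2]<z1)]
    for nm,(z0,z1) in dict(bail=(.122,.17),cap=(.10,.12),tube=(.03,.085),foot=(.003,.02)).items():
        q=box(0,0,z0,z1,.565,.312,.045)
        if len(q)>3:
            m=q.mean(0); w,V=np.linalg.eigh(np.cov((q-m)[:,:2].T)); print(n,nm,len(q),m.round(4),"min",q.min(0).round(3),"max",q.max(0).round(3),"dir",np.degrees(np.arctan2(V[1,1],V[0,1])).round(1),np.sqrt(w).round(4))
    q=p[(p[:,2]>.18)&(p[:,2]<.5)&(p[:,0]>.5)&(p[:,0]<.85)&(p[:,1]>-.05)&(p[:,1]<.2)]
    print(n,"stand pts",len(q))
    h=q[(q[:,0]<.63)]
    for z in np.arange(.2,.46,.01):
        s=h[abs(h[:,2]-z)<.005]
        if len(s): print(round(z,3),len(s),np.median(s,0).round(4),s.min(0).round(3),s.max(0).round(3))
    post=q[(q[:,0]>.7)]; 
    if len(post): print("post",np.median(post,0),post[:,2].max())
    arm=q[(q[:,0]>.63)&(q[:,0]<.71)&(q[:,2]>.28)]
    if len(arm)>5:
        m=arm.mean(0); w,V=np.linalg.eigh(np.cov((arm-m)[:,:2].T)); print("arm",len(arm),m.round(4),np.degrees(np.arctan2(V[1,1],V[0,1])),arm[:,2].max())
    b=p[(p[:,2]>.004)&(p[:,2]<.03)&(p[:,0]>.66)&(p[:,0]<.82)&(p[:,1]>.0)&(p[:,1]<.2)]
    print("base",len(b),b.min(0),b.max(0))
    t=p[(p[:,2]>.01)&(p[:,2]<.025)&(np.hypot(p[:,0]-.6,p[:,1]-.05)<.085)]
    if len(t): print("tray",cv2.minAreaRect(t[:,:2].astype(np.float32)*1000))
a=cv2.imread("pics/side2.png")[120:240,210:370];b=cv2.imread("pics/top2.png")[180:280,140:340]
o=np.zeros((600,800,3),np.uint8); o[:300,:400]=cv2.resize(a,(400,300),interpolation=2); o[300:600,:600]=cv2.resize(b,(600,300),interpolation=2)
a2=cv2.imread("pics/side2.png")[320:410,260:350]; o[:300,420:720]=cv2.resize(a2,(300,300),interpolation=2)
cv2.imwrite("pics/m1.png",o)
E
```

```text
top bail 59 [0.5637 0.3164 0.1474] min [0.545 0.312 0.122] max [0.584 0.322 0.161] dir -173.4 [0.0016 0.013 ]
top cap 235 [0.5635 0.3131 0.1121] min [0.544 0.293 0.1  ] max [0.585 0.336 0.119] dir 139.1 [0.0101 0.0106]
top tube 74 [0.5561 0.3051 0.055 ] min [0.546 0.299 0.032] max [0.576 0.322 0.081] dir 145.3 [0.0034 0.0095]
top foot 182 [0.5605 0.3053 0.0105] min [0.526 0.268 0.003] max [0.606 0.354 0.019] dir 146.0 [0.015  0.0207]
top stand pts 1507
0.24 5 [0.5988 0.0465 0.2443] [0.597 0.044 0.244] [0.601 0.052 0.245]
0.25 35 [0.5986 0.0465 0.2485] [0.593 0.033 0.245] [0.604 0.058 0.254]
0.26 16 [0.5964 0.06   0.2616] [0.592 0.031 0.256] [0.602 0.066 0.265]
0.27 16 [0.597  0.0542 0.2674] [0.592 0.031 0.266] [0.602 0.066 0.273]
0.28 10 [0.5991 0.039  0.2792] [0.598 0.031 0.275] [0.603 0.048 0.284]
0.29 5 [0.5996 0.0353 0.289 ] [0.599 0.033 0.286] [0.601 0.039 0.29 ]
0.31 1 [0.5929 0.0466 0.3074] [0.593 0.047 0.307] [0.593 0.047 0.307]
0.34 19 [0.5874 0.0519 0.3424] [0.584 0.034 0.337] [0.621 0.061 0.345]
0.35 112 [0.6173 0.0542 0.3518] [0.585 0.033 0.345] [0.63  0.063 0.355]
0.36 1
[... 1751 characters left out ...]
3 0.325] [0.608 0.06  0.334]
0.34 77 [0.6012 0.0588 0.3409] [0.586 0.052 0.335] [0.63  0.064 0.345]
0.35 110 [0.6067 0.0576 0.3495] [0.586 0.041 0.345] [0.63  0.065 0.355]
0.36 61 [0.5996 0.0501 0.3565] [0.587 0.038 0.355] [0.613 0.063 0.364]
0.37 15 [0.6007 0.0494 0.3698] [0.599 0.046 0.365] [0.603 0.052 0.375]
0.38 20 [0.6    0.0492 0.381 ] [0.596 0.043 0.375] [0.605 0.053 0.384]
post [0.74089515 0.09587962 0.34536356] 0.41917303630798625
arm 285 [0.6702 0.0718 0.3468] -163.82565061334725 0.35292771123027983
base 2071 [0.66000507 0.0116281  0.00400484] [0.81982167 0.16706089 0.0299106 ]
tray ((608.18603515625, 51.51887512207031), (150.44432067871094, 102.79994201660156), 19.13274383544922)
```

View pics/m1.png

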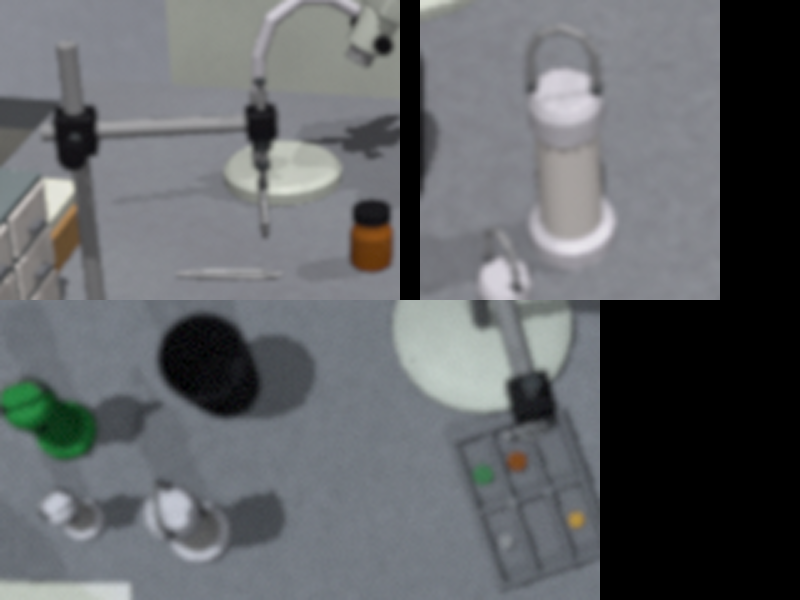

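The large lamp is at (0.565, 0.316) with its bail at about 6.6°. The stand yaw is about 17°, with the hook seat near (0.599, 0.049) and the bottom of the bar at about z 0.243. I move to the azimuth of the work, and will tilt the tool there.

>>> {"fn": "carry_out", "kwargs": {"deltas": [[-0.25,-0.3,0,0,1],[-0.5,-0.6,0,0,1],[-0.73,-0.89,0,0,1]]}}

```text
clock: 3.42
position: [0.2388, 0.623, 0.4846]
ee_rot: [0.116, 0.992, 0.057, 0.008]
ft_force: [0.9, 0.4, 1.4]
grip_width: 0.998
grasp_force: 0.0
```

>>> {"fn": "carry_out", "kwargs": {"deltas": [[-0.25,-0.3,0,0,1],[-0.5,-0.6,0,0,1],[-0.73,-0.89,0,0,1]]}}

```text
clock: 3.8
position: [0.3148, 0.4675, 0.4702]
ee_rot: [0.116, 0.991, 0.058, 0.009]
ft_force: [0.1, 0.0, 1.0]
grip_width: 0.997
grasp_force: 0.0
```

>>> {"fn": "carry_out", "kwargs": {"deltas": [[-0.25,-0.3,0,0,1],[-0.5,-0.6,0,0,1],[-0.73,-0.89,0,0,1]]}}

```text
clock: 4.18
position: [0.3904, 0.313, 0.4549]
ee_rot: [0.116, 0.992, 0.057, 0.009]
ft_force: [-0.0, 0.4, 0.4]
grip_width: 0.999
grasp_force: 0.0
```

>>> {"fn": "carry_out", "kwargs": {"deltas": [[-0.25,-0.3,0,-0.3,1],[-0.5,-0.6,0,-0.6,1],[-0.73,-0.89,0,-0.95,1],[-0.73,-0.89,0,-0.95,1]]}}

```text
clock: 4.68
position: [0.4666, 0.1565, 0.4396]
ee_rot: [-0.13, 0.99, 0.053, 0.023]
ft_force: [-0.6, -0.1, -0.1]
grip_width: 1.003
grasp_force: 0.0
```

```bash
cat >> h.py <<'E'
from scipy.spatial.transform import Rotation as Ro
def st():
    o=manip.get_obs(); R=Ro.from_quat(o["ee_rot"]).as_matrix(); z=R[:,2]
    print("t",round(o["clock"],2),"j",o["joint_pos"].round(2),"p",o["position"].round(4),"x",R[:,0].round(3),"y",R[:,1].round(3),"z",z.round(3),"az",np.degrees(np.arctan2(z[1],z[0])).round(1),"el",np.degrees(np.arcsin(z[2])).round(1),"F",o["ft_force"].round(2),"gw",o["grip_width"].round(3),"gf",round(o["grasp_force"],1))
    return o,R
E
python3 -c "
from h import *
st()"
```

```text
Traceback (most recent call last):
  File "h.py", line 21, in st
    print("t",round(o["clock"],2),"j",o["joint_pos"].round(2),"p",o["position"].round(4),"x",R[:,0].round(3),"y",R[:,1].round(3),"z",z.round(3),"az",np.degrees(np.arctan2(z[1],z[0])).round(1),"el",np.degrees(np.arcsin(z[2])).round(1),"F",o["ft_force"].round(2),"gw",o["grip_width"].round(3),"gf",round(o["grasp_force"],1))
                                                                                                                                                                                                                                                                          ^^^^^^^^^^^^^^^^^^^^^
AttributeError: 'float' object has no attribute 'round'
```

Orientation is kept while moving, so the method works. Now I go straight up past the limit.

>>> {"fn": "carry_out", "kwargs": {"deltas": [[0,0,-0.33,0,1],[0,0,-0.66,0,1],[0,0,-1,0,1]]}}

```text
clock: 5.05
position: [0.4604, 0.1438, 0.5898]
ee_rot: [-0.131, 0.99, 0.054, 0.022]
ft_force: [0.9, -1.1, 0.6]
grip_width: 1.001
grasp_force: 0.0
```

>>> {"fn": "carry_out", "kwargs": {"deltas": [[0,0,-0.33,0,1],[0,0,-0.66,0,1],[0,0,-1,0,1]]}}

```text
clock: 5.42
position: [0.456, 0.1384, 0.6305]
ee_rot: [-0.129, 0.989, 0.059, 0.045]
ft_force: [0.8, 0.1, 0.3]
grip_width: 0.999
grasp_force: 0.0
```

>>> {"fn": "carry_out", "kwargs": {"deltas": [[0,0,-0.33,0,1],[0,0,-0.66,0,1],[0,0,-1,0,1]]}}

```text
clock: 5.8
position: [0.4444, 0.129, 0.6651]
ee_rot: [-0.126, 0.986, 0.068, 0.081]
ft_force: [0.6, 0.4, -0.6]
grip_width: 1.003
grasp_force: 0.0
```

```bash
sed -i 's/np.degrees(\(np.arc[^)]*)\))\.round(1)/np.round(np.degrees(\1),1)/g; s/o\["grip_width"\].round(3)/round(o["grip_width"],3)/' h.py; sed -n 18,23p h.py; python3 -c "
from h import *
st()"
```

```text
from scipy.spatial.transform import Rotation as Ro
def st():
    o=manip.get_obs(); R=Ro.from_quat(o["ee_rot"]).as_matrix(); z=R[:,2]
    print("t",round(o["clock"],2),"j",o["joint_pos"].round(2),"p",o["position"].round(4),"x",R[:,0].round(3),"y",R[:,1].round(3),"z",z.round(3),"az",np.round(np.degrees(np.arctan2(z[1],z[0])),1),"el",np.round(np.degrees(np.arcsin(z[2])),1),"F",o["ft_force"].round(2),"gw",round(o["grip_width"],3),"gf",round(o["grasp_force"],1))
    return o,R
t 5.8 j [-0.36  0.03  0.07  0.87 -0.12  2.06  1.46] p [0.4444 0.129  0.6651] x [-0.955 -0.238 -0.178] y [-0.26   0.959  0.114] z [ 0.143  0.156 -0.977] az 47.4 el -77.8 F [ 0.61  0.43 -0.6 ] gw 1.003 gf 0.0
```

>>> {"fn": "carry_out", "kwargs": {"deltas": [[0.4,0,-0.4,0,1],[1,0,-1,0,1],[1,0,-1,0,1]]}}

```text
clock: 6.18
position: [0.3324, 0.0968, 0.6808]
ee_rot: [-0.124, 0.983, 0.076, 0.11]
ft_force: [-0.4, -0.1, 0.5]
grip_width: 1.004
grasp_force: 0.0
```

>>> {"fn": "carry_out", "kwargs": {"deltas": [[-0.4,0,-0.4,0,1],[-1,0,-1,0,1],[-1,0,-1,0,1]]}}

```text
clock: 6.55
position: [0.4233, 0.1152, 0.7207]
ee_rot: [-0.122, 0.979, 0.083, 0.141]
ft_force: [-0.2, -0.1, 0.4]
grip_width: 1.005
grasp_force: 0.0
```

```bash
python3 -c "
from h import *
st()"
```

```text
t 6.55 j [-0.28 -0.02  0.01  0.8  -0.14  2.06  1.46] p [0.4233 0.1152 0.7207] x [-0.93  -0.216 -0.297] y [-0.263  0.956  0.129] z [ 0.256  0.198 -0.946] az 37.7 el -71.1 F [-0.23 -0.1   0.41] gw 1.005 gf 0.0
```

>>> {"fn": "carry_out", "kwargs": {"deltas": [[-0.2,0,-0.5,0,1],[-0.4,0,-1,0,1],[-0.4,0,-1,0,1]]}}

```text
clock: 6.92
position: [0.4366, 0.1113, 0.754]
ee_rot: [-0.119, 0.973, 0.091, 0.177]
ft_force: [-0.8, 0.1, -0.2]
grip_width: 1.003
grasp_force: 0.0
```

>>> {"fn": "carry_out", "kwargs": {"deltas": [[-0.2,0,-0.5,0,1],[-0.4,0,-1,0,1],[-0.4,0,-1,0,1]]}}

```text
clock: 7.3
position: [0.4402, 0.1041, 0.7857]
ee_rot: [-0.116, 0.965, 0.099, 0.211]
ft_force: [-0.3, -0.5, 0.1]
grip_width: 1.002
grasp_force: 0.0
```

>>> {"fn": "carry_out", "kwargs": {"deltas": [[-0.3,0,-0.5,0,1],[-0.6,0,-1,0,1],[-0.6,0,-1,0,1]]}}

```text
clock: 7.68
position: [0.4526, 0.0989, 0.8151]
ee_rot: [-0.113, 0.957, 0.106, 0.245]
ft_force: [-0.3, 0.1, -0.5]
grip_width: 1.0
grasp_force: 0.0
```

>>> {"fn": "carry_out", "kwargs": {"deltas": [[-0.4,0,-0.5,0,1],[-0.8,0,-1,0,1],[-0.8,0,-1,0,1]]}}

```text
clock: 8.05
position: [0.468, 0.0943, 0.8419]
ee_rot: [-0.11, 0.948, 0.112, 0.276]
ft_force: [0.5, -0.1, -0.2]
grip_width: 0.998
grasp_force: 0.0
```

```bash
python3 -c "
from h import *
st()"
```

```text
t 8.05 j [-0.21  0.12  0.1   0.38 -0.26  2.06  1.5 ] p [0.468  0.0943 0.8419] x [-0.823 -0.147 -0.549] y [-0.271  0.951  0.151] z [ 0.499  0.273 -0.822] az 28.6 el -55.3 F [ 0.49 -0.14 -0.24] gw 0.998 gf 0.0
```

>>> {"fn": "carry_out", "kwargs": {"deltas": [[-0.4,0,-0.5,0,1],[-0.8,0,-1,0,1],[-0.8,0,-1,0,1]]}}

```text
clock: 8.43
position: [0.4705, 0.0859, 0.8677]
ee_rot: [-0.107, 0.938, 0.117, 0.307]
ft_force: [0.2, 0.5, -1.2]
grip_width: 1.0
grasp_force: 0.0
```

>>> {"fn": "carry_out", "kwargs": {"deltas": [[-0.5,0,-0.5,0,1],[-1,0,-1,0,1],[-1,0,-1,0,1]]}}

```text
clock: 8.8
position: [0.4757, 0.0783, 0.8902]
ee_rot: [-0.104, 0.929, 0.122, 0.335]
ft_force: [0.1, -0.2, 0.2]
grip_width: 0.997
grasp_force: 0.0
```

>>> {"fn": "carry_out", "kwargs": {"deltas": [[-0.5,0,-0.5,0,1],[-1,0,-1,0,1],[-1,0,-1,0,1]]}}

```text
clock: 9.18
position: [0.4666, 0.0668, 0.9109]
ee_rot: [-0.1, 0.919, 0.125, 0.36]
ft_force: [0.2, 0.4, -0.0]
grip_width: 1.0
grasp_force: 0.0
```

>>> {"fn": "carry_out", "kwargs": {"deltas": [[-0.5,0,-0.4,0,1],[-1,0,-0.9,0,1],[-1,0,-0.9,0,1]]}}

```text
clock: 9.55
position: [0.4586, 0.0559, 0.9279]
ee_rot: [-0.097, 0.91, 0.128, 0.381]
ft_force: [-0.2, -0.6, -0.6]
grip_width: 0.998
grasp_force: 0.0
```

```bash
python3 -c "
from h import *
st()"
```

```text
t 9.55 j [-0.24  0.2   1.09  0.16 -1.17  2.06  1.57] p [0.4586 0.0559 0.9279] x [-0.69  -0.078 -0.719] y [-0.274  0.949  0.16 ] z [ 0.67   0.307 -0.676] az 24.6 el -42.5 F [-0.18 -0.58 -0.62] gw 0.998 gf 0.0
```

>>> {"fn": "carry_out", "kwargs": {"deltas": [[-0.1,0,-0.4,0,1],[-0.2,0,-0.8,0,1],[-0.3,0,-1,0,1]]}}

```text
clock: 9.93
position: [0.4078, 0.035, 0.9488]
ee_rot: [-0.096, 0.902, 0.133, 0.4]
ft_force: [0.8, -1.5, -0.2]
grip_width: 0.999
grasp_force: 0.0
```

>>> {"fn": "carry_out", "kwargs": {"deltas": [[-0.4,0,-0.3,0,1],[-0.8,0,-0.6,0,1],[-1,0,-0.7,0,1]]}}

```text
clock: 10.3
position: [0.4093, 0.0284, 0.9622]
ee_rot: [-0.094, 0.893, 0.137, 0.419]
ft_force: [0.0, -0.7, -0.8]
grip_width: 0.999
grasp_force: 0.0
```

```bash
python3 -c "
from h import *
st()"
```

```text
t 10.3 j [-0.11  0.13  1.07  0.16 -1.27  2.06  1.59] p [0.4093 0.0284 0.9622] x [-0.631 -0.053 -0.774] y [-0.282  0.945  0.166] z [ 0.722  0.323 -0.611] az 24.1 el -37.7 F [ 0.03 -0.69 -0.85] gw 0.999 gf 0.0
```

Before going lower I need to know whether the arm can hold this tilt there. I fit a kinematic model to the recorded states and check with it.

```bash
cat > kin.py <<'E'
import numpy as np, itertools
from scipy.spatial.transform import Rotation as Ro
from scipy.optimize import least_squares
D=[([-1.35560417,.33216902,-.06471279,1.46010244,.02158597,1.34990916,-.08847107],[.1471979,.60743761,.21885574],[.118595676,.992942628,5.4e-5,-1.2e-5]),
([-1.426,.81,.267,.163,-.228,2.058,-.038],[.17931446,.7466475,.49672],[.11859229,.99124143,.05765578,.00721812]),
([-.36,.03,.07,.87,-.12,2.06,1.46],[.4444,.129,.6651],[-.126,.986,.068,.081]),
([-.28,-.02,.01,.8,-.14,2.06,1.46],[.4233,.1152,.7207],[-.122,.979,.083,.141]),
([-.21,.12,.1,.38,-.26,2.06,1.5],[.468,.0943,.8419],[-.11,.948,.112,.276]),
([-.24,.2,1.09,.16,-1.17,2.06,1.57],[.4586,.0559,.9279],[-.097,.91,.128,.381]),
([-.11,.13,1.07,.16,-1.27,2.06,1.59],[.4093,.0284,.9622],[-.094,.893,.137,.419])]
Z=lambda a:Ro.from_euler('z',a); Y=lambda a:Ro.from_euler('y',a)
def fk(j,s,L):
    # L: d1, upper, fore, tool, e4x(offset), w6x, yaw0, off7
    R=Z(L[6]+s[0]*j[0]); p=np.array([0,0,L[0]])
    R=R*Y(j[1]); R=R*Z(s[1]*j[2]); p=p+R.apply([L[4],0,L[1]])
    R=R*Y(j[3]); R=R*Z(s[2]*j[4]); p=p+R.apply([-L[4],0,L[2]])
    R=R*Y(j[5]); p=p+R.apply([L[5],0,L[3]]); R=R*Z(s[3]*j[6]+L[7]); return p,R
def res(L,s):
    r=[]
    for j,p,q in D:
        P,R=fk(j,s,L); r+=list((P-p)*5); r+=list((R.inv()*Ro.from_quat(q)).as_rotvec())
    return np.array(r)
def fit():
    best=None
    for s in itertools.product([1,-1],repeat=4):
        for o in (0,1.57,3.1,-1.57):
            r=least_squares(res,[.35,.42,.4,.2,0,0,0,o],args=(s,),max_nfev=60)
            if best is None or r.cost<best[0]: best=(r.cost,s,r.x)
    return best
if __name__=="__main__":
    c,s,L=fit(); print(c,s,L.round(4)); print(abs(res(L,s)).max()); np.savez("kin.npz",s=s,L=L)
E
python3 kin.py
```

```text
0.009680713763118024 (-1, -1, -1, -1) [ 0.2401  0.44    0.4935  0.3267 -0.0031 -0.0065 -0.0719  1.5088]
0.0565238679722721
```

```bash
python3 - <<'E'
import numpy as np, kin
from kin import *
f=np.load("kin.npz"); print(res(f["L"],f["s"]).reshape(-1,6).round(3))
s=f["s"]
def fk2(j,L):
    R=Z(L[12]+s[0]*j[0]); p=np.array([L[0],L[1],L[2]])
    R=R*Y(j[1])*Z(s[1]*j[2]); p=p+R.apply(L[3:6])
    R=R*Y(j[3])*Z(s[2]*j[4]); p=p+R.apply(L[6:9])
    R=R*Y(j[5]); p=p+R.apply(L[9:12]); return p,R*Z(s[3]*j[6]+L[13])
def r2(L,w=1):
    r=[]
    for j,p,q in D:
        P,R=fk2(j,L); r+=list((P-p)*5); r+=list((R.inv()*Ro.from_quat(q)).as_rotvec())
    return np.r_[r,1e-3*np.array(L[:12])]
L0=np.zeros(14);L0[[2,5,8,11]]=.24,.44,.49,.33;L0[13]=1.5
r=least_squares(r2,L0);print(r.cost,r.x.round(4));print(r2(r.x)[:42].reshape(-1,6).round(3))
# rotation only fit with joint offsets and axis order alternatives
def rr(x,s):
    o=[]
    for j,p,q in D:
        a=np.array(j)+np.r_[0,x[:5],0]
        R=Z(x[5]+s[0]*a[0])*Y(s[4]*a[1])*Z(s[1]*a[2])*Y(s[5]*a[3])*Z(s[2]*a[4])*Y(s[6]*a[5])*Z(s[3]*a[6]+x[6])
        o+=list((R.inv()*Ro.from_quat(q)).as_rotvec())
    return np.array(o)
b=[]
for sg in itertools.product([1,-1],repeat=7):
    for o0 in(0,3.14):
      for o in (0,1.57,3.1,-1.57):
        q=least_squares(rr,[0]*5+[o0,o],args=(sg,),max_nfev=40); b.append((q.cost,sg,q.x.round(3)))
b.sort(key=lambda t:t[0]); print(*b[:4],sep="\n")
E
```

```text
[[-0.001  0.014  0.002  0.     0.    -0.01 ]
 [ 0.049 -0.008  0.012 -0.001  0.008 -0.009]
 [-0.003  0.032  0.003 -0.017  0.003 -0.017]
 [-0.007  0.057 -0.001 -0.02   0.    -0.011]
 [-0.034  0.033  0.008 -0.039  0.007  0.006]
 [ 0.003  0.002 -0.015 -0.05   0.01   0.015]
 [-0.001  0.005 -0.009 -0.054  0.013  0.026]]
0.00047824462126179484 [ 2.3000e-03 -3.2000e-03  2.4740e-01  1.0000e-04 -1.8900e-02  4.5560e-01
  1.7000e-03 -9.2000e-03  4.9620e-01  6.3000e-03 -9.2000e-03  3.4850e-01
 -6.8000e-03  1.5648e+00]
[[-0.006  0.001 -0.     0.     0.    -0.001]
 [-0.001  0.003  0.007 -0.001  0.001 -0.001]
 [-0.002 -0.016  0.005 -0.005 -0.003 -0.009]
 [ 0.004  0.005 -0.003 -0.    -0.008 -0.005]
 [ 0.008  0.004  0.001 -0.003 -0.001  0.004]
 [-0.001  0.004 -0.007 -0.003  0.002  0.003]
 [-0.002 -0.001 -0.003 -0.003  0.005  0.01 ]]
(np.float64(0.0001215796669696668), (-1, 1, -1, -1, -1, 1, -1), array([-3.119,  3.135,  3.139, -3.139, -0.022,  3.139,  4.712]))
(np.float64(0.0001215796669696674), (-1, -1, 1, -1, 1, -1, 1), array([ 2.300e-02,  3.135e+00,  3.139e+00,  3.144e+00,  3.119e+00,
       -3.000e-03,  7.854e+00]))
(np.float64(0.00012157966696966755), (-1, -1, -1, -1, 1, -1, 1), array([ 2.300e-02,  3.135e+00, -3.000e-03, -3.139e+00, -2.200e-02,
        6.280e+00,  1.571e+00]))
(np.float64(0.00012157966696966827), (-1, 1, -1, -1, 1, 1, 1), array([-3.119e+00, -7.000e-03,  3.139e+00,  3.000e-03, -2.200e-02,
        6.280e+00,  1.571e+00]))
```

The model now fits to about 1 mm. I use it to check reachability at the pick and at the hook, and to simulate a plausible controller path.

```bash
cat > sim.py <<'E'
import numpy as np
from scipy.spatial.transform import Rotation as Ro
from scipy.optimize import least_squares
lo=np.array([-2.6,-.5,-1.47,.16,-1.27,.06,-2.6]);hi=np.array([2.6,2.12,1.34,2.42,4.41,2.06,2.6])
def Rz(a):c,s=np.cos(a),np.sin(a);return np.array([[c,-s,0],[s,c,0],[0,0,1]])
def Ry(a):c,s=np.cos(a),np.sin(a);return np.array([[c,0,s],[0,1,0],[-s,0,c]])
def fk(j,full=False):
    p0=np.array([0,0,.2474]);R=Rz(-j[0])@Ry(j[1])@Rz(-j[2]);p1=p0+R@[0,-.0189,.4556]
    R=R@Ry(j[3])@Rz(-j[4]);p2=p1+R@[0,-.0092,.4962];R=R@Ry(j[5]);p3=p2+R@[.003,-.0092,.3485]
    R=R@Rz(-j[6]+np.pi/2);return (p3,R,p1,p2) if full else (p3,R)
def tgt(az,el):
    a,e=np.radians([az,el]);z=np.array([np.cos(e)*np.cos(a),np.cos(e)*np.sin(a),np.sin(e)]);y=np.array([-np.sin(a),np.cos(a),0]);return np.stack([np.cross(y,z),y,z],1)
def err(j,p,R,wr=.3):
    P,Q=fk(j);return np.r_[P-p,wr*Ro.from_matrix(Q.T@R).as_rotvec()]
def ik(j0,p,R,wr=.3,reg=0.002):
    f=lambda j:np.r_[err(j,p,R,wr),reg*(j-j0)]
    return least_squares(f,np.clip(j0,lo+1e-6,hi-1e-6),bounds=(lo,hi),xtol=1e-8).x
E
cat > feas.py <<'E'
from sim import *
rng=np.random.default_rng(0)
S=np.array([lo+(hi-lo)*rng.random(7) for _ in range(40)])
for nm,p in dict(pick=[.565,.316,.045],hook=[.599,.049,.14]).items():
  for el in (-38,-32,-25):
    for az in (24,15):
      R=tgt(az,el); out=[]
      for s in S:
        r=least_squares(lambda j:np.r_[err(j,p,R),1e-4*(j-s)],s,bounds=(lo,hi),max_nfev=60)
        if np.linalg.norm(err(r.x,p,R))<2e-3: out.append(r.x)
      out=np.array(out); print(nm,el,az,len(out)); 
      if len(out):
        o=out[np.argsort(out[:,4])][[0,len(out)//2,-1]]; 
        for k in o: _,_,e,w=fk(k,True); print("  ",k.round(2),"elbow",e.round(2),"wrist",w.round(2))
E
python3 feas.py
```

```text
pick -38 24 23
   [ 0.65  1.03 -1.44  2.36  2.3   0.99 -0.17] elbow [ 0.32 -0.24  0.47] wrist [0.31 0.2  0.25]
   [-0.38  0.28 -0.22  2.36  2.72  0.43 -1.24] elbow [0.13 0.03 0.68] wrist [0.31 0.2  0.25]
   [-1.53  0.49  1.02  2.33  3.52  0.39 -2.34] elbow [0.02 0.2  0.66] wrist [0.32 0.2  0.26]
pick -38 15 23
   [ 0.32  0.58 -1.13  2.34  2.18  0.85 -0.62] elbow [ 0.25 -0.09  0.62] wrist [0.29 0.24 0.25]
   [ 0.54  1.14 -1.47  2.33  2.27  1.27 -0.23] elbow [ 0.36 -0.22  0.42] wrist [0.29 0.24 0.25]
   [-1.63  0.52  1.02  2.32  3.04  0.27 -2.06] elbow [-0.    0.21  0.65] wrist [0.3  0.24 0.26]
pick -32 24 23
   [ 0.67  1.26 -1.43  2.4   2.54  1.15 -0.13] elbow [ 0.34 -0.28  0.37] wrist [0.29 0.2  0.22]
   [-0.43  0.33 -0.17  2.4   2.84  0.62 -1.37] elbow [0.15 0.05 0.68] wrist [0.3  0.19 0.23]
   [-1.56  0.59  1.03  2.38  3.34  0.57 -2.26] elbow [0.01 0.24 0.63] wrist [0.3  0.19 0.23]
pick -32 15 23
   [ 0.26  0.64 -1.06  2.38  2.36  0.98 -0.76] elbow [ 0.27 -0.08  0.6 ] wrist [0.28 0.23 0.22]
   [-0.93  0.36  0.22  2.38  2.51  0.61 -1.36] elbow [0.11 0.11 0.68] wrist [0.28 0.23 0.23]
[... 1251 characters left out ...]
.39  0.47 -2.38] elbow [ 0.01 -0.05  0.7 ] wrist [ 0.33 -0.08  0.33]
hook -32 15 18
   [ 0.98 -0.02 -0.9   2.42  4.02  0.38 -2.24] elbow [-0.01 -0.01  0.7 ] wrist [ 0.32 -0.04  0.33]
   [ 1.56 -0.1  -1.47  2.42  4.08  0.45 -2.35] elbow [-0.    0.03  0.7 ] wrist [ 0.32 -0.04  0.33]
   [ 1.56 -0.1  -1.47  2.42  4.08  0.45 -2.35] elbow [-0.    0.03  0.7 ] wrist [ 0.32 -0.04  0.33]
hook -25 24 18
   [-0.99  0.37  1.28  2.42  4.13  0.97 -2.35] elbow [0.09 0.12 0.68] wrist [ 0.32 -0.09  0.29]
   [-0.92  0.3   1.2   2.42  4.14  0.92 -2.31] elbow [0.08 0.09 0.69] wrist [ 0.32 -0.09  0.29]
   [-0.17  0.12  0.41  2.42  4.15  0.74 -2.17] elbow [ 0.05 -0.01  0.7 ] wrist [ 0.32 -0.09  0.29]
hook -25 15 0
```

```bash
cat > feas2.py <<'E'
from sim import *
rng=np.random.default_rng(0)
S=np.array([lo+(hi-lo)*rng.random(7) for _ in range(24)])
for el in (-38,-30):
  for az in (24,35,45,60,75,90,105):
    R=tgt(az,el); row=[]
    for p in ([.565,.316,.045],[.599,.049,.11],[.599,.07,.17]):
      best=(-9,None); n=0
      for s in S:
        r=least_squares(lambda j:np.r_[err(j,p,R),1e-3*(j-(lo+hi)/2)/(hi-lo)],s,bounds=(lo,hi),max_nfev=50)
        if np.linalg.norm(err(r.x,p,R))<2e-3:
          n+=1; m=min((r.x-lo).min(),(hi-r.x).min())
          if m>best[0]: best=(m,r.x)
      row.append((n,round(best[0],2),None if best[1] is None else best[1].round(2)))
    print(el,az,*row,sep=" | ")
E
timeout 500 python3 feas2.py
```

```text
-38 | 24 | (12, np.float64(0.08), array([-1.28,  0.36,  0.74,  2.34,  3.23,  0.36, -1.94])) | (0, -9, None) | (5, np.float64(0.03), array([-1.37, -0.44,  1.24,  2.36,  0.79,  0.09,  1.27]))
-38 | 35 | (11, np.float64(0.11), array([-1.29,  0.43,  0.9 ,  2.31,  3.86,  0.53, -2.38])) | (0, -9, None) | (0, -9, None)
-38 | 45 | (10, np.float64(0.15), array([-1.07,  0.42,  0.79,  2.27,  4.14,  0.66, -2.41])) | (0, -9, None) | (0, -9, None)
-38 | 60 | (17, np.float64(0.1), array([ 0.93,  0.95, -1.37,  2.23,  1.55,  0.17,  1.13])) | (8, np.float64(0.03), array([ 0.32,  0.34,  0.02,  1.99, -1.16,  1.02, -2.57])) | (0, -9, None)
-38 | 75 | (18, np.float64(0.09), array([ 0.92,  1.04, -1.38,  2.06,  0.46,  0.38,  2.43])) | (9, np.float64(0.1), array([ 0.24,  0.47,  0.12,  1.81, -1.04,  1.25, -2.5 ])) | (9, np.float64(0.02), array([ 0.01,  0.39,  0.35,  1.8 , -1.08,  1.33, -2.58]))
-38 | 90 | (18, np.float64(0.09), array([-0.01,  0.56, -0.13,  1.83, -1.09,  0.99, -2.51])) | (9, np.float64(0.2), array([ 0.12,  0.6 ,  0.25,  1.62, -0.98,  1.48, -2.4 ])) | (9, np.float64(0.13), array([-0.01,  0.53, 
[... 1261 characters left out ...]
1.13,  0.57, -2.42])) | (9, np.float64(0.17), array([ 0.51,  0.53, -0.15,  1.81, -1.04,  1.25, -2.43])) | (9, np.float64(0.08), array([ 0.4 ,  0.42, -0.05,  1.81, -1.08,  1.31, -2.52]))
-30 | 90 | (13, np.float64(0.18), array([ 0.24,  0.66, -0.37,  1.83, -1.08,  0.98, -2.42])) | (9, np.float64(0.22), array([ 0.33,  0.66,  0.03,  1.6 , -0.97,  1.5 , -2.38])) | (9, np.float64(0.14), array([ 0.27,  0.56,  0.07,  1.61, -1.  ,  1.54, -2.46]))
-30 | 105 | (13, np.float64(0.18), array([ 0.06,  0.75, -0.19,  1.62, -0.96,  1.25, -2.42])) | (10, np.float64(0.26), array([ 0.28,  0.78,  0.03,  1.39, -0.85,  1.68, -2.34])) | (10, np.float64(0.21), array([ 0.17,  0.7 ,  0.14,  1.4 , -0.92,  1.75, -2.39]))
```

Working from the -y side, with the tool pointing along about +y, has good margins. I calibrate my IK model against the recorded out-of-reach calls, then use it to find a cheap way to swing the tilt toward az ≈ 90°.

```bash
cat > cal.py <<'E'
from sim import *
seq=[([-.8,0,-1],[.4705,.0859,.8677],[-.107,.938,.117,.307]),([-1,0,-1],[.4757,.0783,.8902],[-.104,.929,.122,.335]),([-1,0,-1],[.4666,.0668,.9109],[-.1,.919,.125,.36]),([-1,0,-.9],[.4586,.0559,.9279],[-.097,.91,.128,.381]),([-.3,0,-1],[.4078,.035,.9488],[-.096,.902,.133,.4]),([-1,0,-.7],[.4093,.0284,.9622],[-.094,.893,.137,.419])]
j0=np.array([-.21,.12,.1,.38,-.26,2.06,1.5])
def step(j,d,wr,reg):
    P,R=fk(j);t=P+R@(np.array(d)*.15)
    n=max(1,int(np.ceil(np.linalg.norm(t-P)/.0625))); k=j
    for i in range(1,n+1): k=ik(k,P+(t-P)*i/n,R,wr,reg)
    return k
if __name__=="__main__":
  for wr in (.1,.2,.3,.5,.7,1.):
   for reg in (1e-3,.02,.1):
    j=j0.copy();e=[]
    for d,p,q in seq:
        j=step(j,d,wr,reg);P,R=fk(j);e.append((np.linalg.norm(P-p)*1000,np.degrees(Ro.from_matrix(R.T@Ro.from_quat(q).as_matrix()).magnitude())))
    print(wr,reg,np.round(e,1).tolist(),j.round(2))
E
python3 cal.py
```

```text
0.1 0.001 [[152.3, 25.7], [319.0, 51.7], [467.5, 70.8], [600.1, 86.8], [591.9, 79.6], [741.6, 97.0]] [ 2.6   0.4  -1.47  0.16 -1.27  0.9   1.57]
0.1 0.02 [[152.1, 25.9], [318.7, 51.8], [467.2, 71.2], [602.5, 84.6], [602.1, 80.1], [755.7, 94.8]] [-0.25 -0.49  1.02  0.16 -0.98  0.99  1.54]
0.1 0.1 [[149.6, 25.6], [314.6, 51.3], [463.7, 70.3], [600.6, 84.6], [603.9, 79.3], [754.3, 97.1]] [-0.09 -0.5   0.33  0.16 -0.25  0.93  1.44]
0.2 0.001 [[117.4, 19.6], [254.0, 41.3], [388.8, 58.7], [512.2, 73.3], [526.2, 70.4], [659.1, 84.6]] [ 2.59  0.38 -1.47  0.16 -1.27  1.1   1.59]
0.2 0.02 [[117.0, 19.7], [253.7, 41.4], [387.1, 59.2], [517.0, 72.5], [540.6, 70.6], [677.5, 84.8]] [-0.28 -0.46  0.97  0.16 -0.92  1.13  1.55]
0.2 0.1 [[115.2, 19.5], [250.4, 41.0], [384.8, 58.5], [515.0, 72.4], [540.6, 71.0], [676.9, 84.8]] [-0.16 -0.49  0.4   0.16 -0.37  1.12  1.48]
0.3 0.001 [[82.3, 13.1], [181.6, 29.5], [290.8, 44.1], [400.3, 56.8], [430.5, 57.6], [540.3, 68.9]] [ 2.45  0.36 -1.47  0.16 -1.27  1.32  1.67]
0.3 0.02 [[81.9, 13.2], [181.2, 29.6], [289.2, 44.1], [398.3, 56.7], [428.1, 57.5], [537.6, 
[... 716 characters left out ...]
  0.08 -1.47  0.16 -1.13  1.96  1.59]
0.7 0.02 [[22.0, 2.5], [45.4, 5.1], [70.3, 8.2], [96.6, 11.5], [130.4, 12.5], [150.2, 15.6]] [ 2.28  0.08 -1.47  0.16 -1.1   1.96  1.59]
0.7 0.1 [[22.1, 2.5], [44.8, 5.1], [69.0, 8.2], [94.2, 11.5], [114.6, 12.2], [130.8, 15.2]] [ 0.43 -0.04  0.36  0.16 -1.07  1.93  1.54]
1.0 0.001 [[5.8, 0.3], [8.1, 0.3], [15.2, 0.8], [25.8, 1.2], [43.3, 1.3], [41.9, 1.6]] [ 1.23  0.09 -1.47  0.16 -0.09  2.05  1.5 ]
1.0 0.02 [[5.9, 0.3], [8.0, 0.3], [15.9, 0.7], [26.9, 1.1], [41.8, 1.2], [40.4, 1.6]] [ 1.21  0.09 -1.47  0.16 -0.08  2.05  1.5 ]
1.0 0.1 [[7.6, 0.3], [8.9, 0.3], [17.4, 0.6], [27.3, 1.0], [39.1, 1.2], [38.0, 1.6]] [ 0.36  0.05 -0.07  0.16 -0.61  2.04  1.53]
```

```bash
cat > srch.py <<'E'
from cal import *
import itertools
from concurrent.futures import ProcessPoolExecutor as PE
zt=tgt(92,-32)[:,2]
dirs=[np.array(d,float) for d in itertools.product([-1,0,1],repeat=3) if any(d)]
def go(j,p):
    n=0
    while n<14:
        P,R=fk(j);d=R.T@(np.array(p)-P)/.15
        if np.linalg.norm(d)<.15: break
        j=step(j,np.clip(d,-1,1) if abs(d).max()<=1 else d/abs(d).max(),1.,.1);n+=1
    return j,n
def run(a):
    b,r,z=a; j=np.array([-.11,.13,1.07,.16,-1.27,2.06,1.59]);B=np.radians(b)
    # way points by azimuth
    n=0
    for t in np.linspace(0.1,B,3): j,k=go(j,[r*np.cos(t),r*np.sin(t),z]);n+=k
    z0=fk(j)[1][:,2]; log=[]
    for _ in range(16):
        c=[(fk(k)[1][:,2]@zt,tuple(d),k) for d in dirs for k in [step(j,d,1.,.1)] if fk(k)[0][2]>.45]
        s,d,j=max(c,key=lambda t:t[0]); log.append((d,round(float(np.degrees(np.arccos(min(1,s)))),1)))
        if s>np.cos(np.radians(6)): break
    z1=fk(j)[1][:,2]
    return a,n,np.degrees(np.arccos(z0@zt)).round(1),z0.round(2),len(log),[l[1] for l in log],[l[0] for l in log],z1.round(2),j.round(2),fk(j)[0].round(2)
if __name__=="__main__":
    A=[(b,r,z) for b in (-60,-20,60,90,120,145) for r,z in ((.45,.85),(.6,.6))]
    with PE() as e:
        for o in e.map(run,A): print(*o,sep=" ; ")
E
nproc; OMP_NUM_THREADS=1 timeout 570 python3 srch.py | cut -c1-900
```

```text
4
(-60, 0.45, 0.85) ; 26 ; 59.9 ; [ 0.76  0.24 -0.6 ] ; 16 ; [59.3, 56.1, 52.8, 50.0, 45.9, 41.7, 38.7, 34.5, 32.1, 29.1, 26.8, 24.0, 20.8, 18.5, 15.7, 13.6] ; [(np.float64(1.0), np.float64(1.0), np.float64(1.0)), (np.float64(1.0), np.float64(1.0), np.float64(1.0)), (np.float64(1.0), np.float64(1.0), np.float64(0.0)), (np.float64(1.0), np.float64(1.0), np.float64(0.0)), (np.float64(1.0), np.float64(1.0), np.float64(1.0)), (np.float64(1.0), np.float64(1.0), np.float64(1.0)), (np.float64(1.0), np.float64(1.0), np.float64(0.0)), (np.float64(1.0), np.float64(1.0), np.float64(1.0)), (np.float64(1.0), np.float64(1.0), np.float64(0.0)), (np.float64(0.0), np.float64(1.0), np.float64(1.0)), (np.float64(1.0), np.float64(1.0), np.float64(0.0)), (np.float64(0.0), np.float64(1.0), np.float64(1.0)), (np.float64(1.0), np.float64(1.0), np.float64(0.0)), (np.float64(1.0), np.float64(1.0), np.float64(0.0)),
(-60, 0.6, 0.6) ; 20 ; 66.7 ; [ 0.73  0.07 -0.68] ; 16 ; [65.7, 63.3, 60.4, 57.5, 53.4, 50.3, 46.2, 43.4, 40.4, 38.3, 36.6, 35.5, 33.3, 31.7, 30.0, 28.9] ; [(np.float64(1.0), np.float64(1.0), np.fl
[... 8293 characters left out ...]
64(1.0), np.float64(0.0), np.float64(-1.0)), (np.float64(1.0), np.float64(1.0), np.float64(-1.0))] ; [ 0.01  0.88 -0.47] ; [-2.6   0.99 -1.47  0.9   2.21  2.06 -0.79] ; [-0.77  0.33  0.47]
(145, 0.6, 0.6) ; 23 ; 23.0 ; [ 0.22  0.63 -0.75] ; 6 ; [19.8, 17.1, 14.5, 10.4, 6.5, 3.1] ; [(np.float64(1.0), np.float64(1.0), np.float64(-1.0)), (np.float64(1.0), np.float64(1.0), np.float64(-1.0)), (np.float64(-1.0), np.float64(1.0), np.float64(-1.0)), (np.float64(-1.0), np.float64(1.0), np.float64(-1.0)), (np.float64(-1.0), np.float64(1.0), np.float64(-1.0)), (np.float64(-1.0), np.float64(1.0), np.float64(-1.0))] ; [ 0.01  0.83 -0.56] ; [-0.12 -0.17 -1.42  0.16 -0.13  2.02  0.38] ; [-0.12  0.35  0.99]
```

```bash
cat > srch2.py <<'E'
from srch import *
zt=tgt(85,-32)[:,2]
def run(a):
    b,r,z=a; j=np.array([-.11,.13,1.07,.16,-1.27,2.06,1.59]);B=np.radians(b);n=0
    j,n=go(j,[r*np.cos(B),r*np.sin(B),z]); jt=j; z0=fk(j)[1][:,2];log=[]
    for _ in range(14):
        c=[(fk(k)[1][:,2]@zt,tuple(int(x) for x in d),k) for d in dirs for k in [step(j,d,1.,.1)] if fk(k)[0][2]>.3]
        s,d,j=max(c,key=lambda t:t[0]); log.append((d,int(np.degrees(np.arccos(min(1,s))))))
        if s>np.cos(np.radians(9)): break
    out=[a,n,jt.round(2),z0.round(2),log,j.round(2),fk(j)[0].round(2),fk(j)[1][:,2].round(2)]
    # spin level, then travel
    P,R=fk(j);f=np.arctan2(-R[2,1],-R[2,0]); f=(f+np.pi/2)%np.pi-np.pi/2
    for sgn in (0,1):
        ff=f+sgn*np.pi*(-1 if f>0 else 1); k=j
        for t in np.linspace(0,1,8)[1:]: k=ik(k,P,R@Rz(t*ff),1.,.1)
        res=[np.degrees(ff).round()]
        Rg=fk(k)[1]; zz=Rg[:,2];h=zz*[1,1,0];h/=np.linalg.norm(h)
        for p in ([.5,.05,.35],np.array([.565,.316,.045])-.13*h,[.565,.316,.045],[.565,.316,.2],[.56,.15,.25],[.599,.08,.17],[.599,.049,.11]):
            k,m=go(k,p);res.append((m,round(np.linalg.norm(fk(k)[0]-p)*1000),round(np.degrees(np.arccos(min(1,fk(k)[1][:,2]@zz))),1)))
        out.append(res+[k.round(2)])
    return out
if __name__=="__main__":
    A=[(b,r,z) for b in (-20,-35) for r,z in ((.6,.6),(.5,.7),(.6,.45),(.45,.5))]
    with PE() as e:
        for o in e.map(run,A): print(*o,sep=" ; ")
E
OMP_NUM_THREADS=1 timeout 570 python3 srch2.py
```

```text
(-20, 0.6, 0.6) ; 3 ; [-0.42 -0.14  0.99  1.36 -0.64  1.37  2.37] ; [ 0.7   0.34 -0.62] ; [((1, 1, 0), 47), ((1, 1, 0), 44), ((1, 1, 0), 41), ((1, 1, -1), 37), ((1, 1, 0), 34), ((1, 1, 1), 30), ((1, 1, -1), 27), ((1, 1, 1), 23), ((1, 1, 0), 20), ((1, 1, 1), 16), ((1, 1, 1), 12), ((1, 1, 0), 9), ((0, 1, 1), 6)] ; [ 0.58 -0.5  -0.16  2.28 -0.93  1.67  2.37] ; [0.28 0.15 0.32] ; [ 0.12  0.78 -0.62] ; [np.float64(-64.0), (7, 17, np.float64(10.2)), (14, 74, np.float64(23.2)), (14, 58, np.float64(32.9)), (2, 21, np.float64(32.2)), (2, 16, np.float64(31.5)), (1, 22, np.float64(31.8)), (14, 32, np.float64(37.0)), array([-1.44, -0.34,  1.34,  2.25,  0.11,  0.35,  2.47])] ; [np.float64(116.0), (2, 6, np.float64(0.2)), (2, 9, np.float64(0.1)), (1, 3, np.float64(0.1)), (1, 4, np.float64(0.2)), (1, 18, np.float64(0.2)), (1, 4, np.float64(0.3)), (1, 2, np.float64(0.3)), array([ 0.69,  0.53, -0.45,  1.74, -0.75,  1.17,  0.52])]
(-20, 0.5, 0.7) ; 3 ; [-0.26 -0.26  0.76  1.22 -0.53  1.55  2.19] ; [ 0.7   0.34 -0.63] ; [((1, 1, 0), 46), ((1, 1, 1), 43), ((1, 1, -1), 39), ((1, 1, 1), 36), ((1, 1, 0), 3
[... 5624 characters left out ...]
), ((1, 1, 0), 18), ((1, 1, 0), 15), ((1, 1, 0), 13), ((1, 1, 1), 9), ((0, 1, 1), 6)] ; [ 0.55 -0.5  -0.17  2.27 -0.95  1.65  2.33] ; [0.28 0.16 0.32] ; [ 0.12  0.78 -0.62] ; [np.float64(-65.0), (7, 17, np.float64(10.5)), (14, 73, np.float64(23.5)), (14, 59, np.float64(33.1)), (2, 21, np.float64(32.4)), (2, 16, np.float64(31.6)), (1, 22, np.float64(31.9)), (14, 32, np.float64(37.2)), array([-1.44, -0.34,  1.34,  2.25,  0.12,  0.35,  2.46])] ; [np.float64(115.0), (2, 5, np.float64(0.2)), (2, 8, np.float64(0.1)), (1, 3, np.float64(0.1)), (1, 4, np.float64(0.2)), (1, 18, np.float64(0.2)), (1, 4, np.float64(0.3)), (1, 2, np.float64(0.3)), array([ 0.68,  0.53, -0.43,  1.74, -0.76,  1.18,  0.53])]
```

The simulation shows a workable route: move down to about (0.42, -0.15, 0.5), push the tool along +x+y, then spin about +116°. I carry out the travel and the first pushes.

>>> {"fn": "carry_out", "kwargs": {"deltas": [[0.27,-0.19,0.17,0,1],[0.53,-0.37,0.35,0,1],[0.8,-0.56,0.52,0,1]]}}

```text
clock: 10.68
position: [0.4022, -0.0206, 0.9282]
ee_rot: [-0.068, 0.888, 0.165, 0.423]
ft_force: [1.2, -4.6, 1.1]
grip_width: 0.999
grasp_force: 0.0
```

>>> {"fn": "carry_out", "kwargs": {"deltas": [[0.27,-0.19,0.17,0,1],[0.53,-0.37,0.35,0,1],[0.8,-0.56,0.52,0,1]]}}

```text
clock: 11.05
position: [0.4058, -0.0656, 0.7674]
ee_rot: [-0.071, 0.889, 0.164, 0.422]
ft_force: [-87.2, 3.5, -20.2]
grip_width: 1.002
grasp_force: 0.0
```

>>> {"fn": "carry_out", "kwargs": {"deltas": [[0.27,-0.19,0.17,0,1],[0.53,-0.37,0.35,0,1],[0.8,-0.56,0.52,0,1]]}}

```text
clock: 11.42
position: [0.4086, -0.1058, 0.6317]
ee_rot: [-0.072, 0.889, 0.165, 0.42]
ft_force: [1.0, 0.5, 0.9]
grip_width: 1.001
grasp_force: 0.0
```

>>> {"fn": "carry_out", "kwargs": {"deltas": [[0.3,0.3,0,0,1],[0.6,0.6,0,0,1],[1,1,0,0,1],[1,1,0,0,1]]}}

```text
clock: 11.92
position: [0.3519, -0.0968, 0.5645]
ee_rot: [-0.08, 0.881, 0.197, 0.422]
ft_force: [-0.2, -2.8, -2.4]
grip_width: 0.998
grasp_force: 0.0
```

```bash
cat > plan.py <<'E'
from srch import *
import sys
from h import st
az,el,n,zmin=map(float,sys.argv[1:5]); zt=tgt(az,el)[:,2]
def f(a): j,d=a; return step(j,d,1.,.1)
if __name__=="__main__":
    o,_=st(); j=o["joint_pos"]
    with PE() as e:
        for _ in range(int(n)):
            ks=list(e.map(f,[(j,d) for d in dirs]))
            g=[(fk(k)[1][:,2]@zt if fk(k)[0][2]>zmin and np.hypot(*fk(k)[0][:2])>.22 else -9) for k in ks]; i=int(np.argmax(g)); j=ks[i]; P,R=fk(j);z=R[:,2]
            print(dirs[i].astype(int),P.round(3),"az",np.degrees(np.arctan2(z[1],z[0])).round(1),"el",np.degrees(np.arcsin(z[2])).round(1),j.round(2))
E
OMP_NUM_THREADS=1 python3 plan.py 85 -25 14 .3
```

```text
t 11.93 j [ 1.09 -0.5  -0.04  1.84 -1.    1.71  2.6 ] p [ 0.3519 -0.0968  0.5645] x [-0.631  0.026 -0.775] y [-0.307  0.91   0.28 ] z [ 0.713  0.414 -0.566] az 30.2 el -34.5 F [-0.22 -2.84 -2.36] gw 0.998 gf 0.0
[1 1 0] [ 0.313 -0.098  0.549] az 34.3 el -35.4 [ 1.01 -0.5   0.09  1.83 -0.94  1.81  2.6 ]
[1 1 1] [ 0.411 -0.019  0.406] az 39.0 el -36.1 [ 0.73 -0.5  -0.03  2.11 -0.95  1.4   2.6 ]
[1 1 0] [0.408 0.02  0.343] az 43.4 el -36.9 [ 0.55 -0.5   0.02  2.23 -0.93  1.28  2.6 ]
[ 1  1 -1] [ 0.296 -0.062  0.447] az 47.9 el -37.6 [ 0.72 -0.5   0.22  2.   -0.81  1.75  2.6 ]
[1 1 1] [0.365 0.05  0.308] az 52.8 el -37.8 [ 0.55 -0.5   0.03  2.3  -0.92  1.37  2.6 ]
[ 1  1 -1] [ 0.247 -0.045  0.433] az 56.9 el -37.8 [ 0.73 -0.5   0.25  2.03 -0.76  1.89  2.6 ]
[1 1 1] [0.298 0.038 0.329] az 62.1 el -37.3 [ 0.65 -0.5   0.08  2.26 -0.85  1.64  2.6 ]
[1 1 0] [0.262 0.029 0.337] az 66.5 el -36.7 [ 0.65 -0.5   0.16  2.24 -0.79  1.75  2.6 ]
[0 1 1] [0.353 0.202 0.314] az 69.3 el -36.2 [ 0.4  -0.5  -0.19  2.3  -1.06  1.35  2.34]
[ 1  1 -1] [0.233 0.04  0.413] az 72.8 el -34.9 [ 0.85 -0.5   0.02  2.11 -0.85  2.    2.56]
[1 1 1] [0.243 0.103 0.315] az 77.5 el -33.0 [ 0.69 -0.5  -0.02  2.34 -0.89  1.79  2.6 ]
[0 1 0] [0.266 0.119 0.407] az 79.7 el -32.3 [ 0.68 -0.5  -0.08  2.15 -0.98  1.89  2.41]
[1 1 1] [0.28  0.274 0.313] az 84.4 el -31.1 [ 0.22 -0.5  -0.17  2.35 -1.13  1.42  2.3 ]
[ 1  1 -1] [0.2   0.098 0.417] az 87.1 el -29.9 [ 0.65 -0.5   0.05  2.16 -0.89  2.06  2.46]
```

>>> {"fn": "carry_out", "kwargs": {"deltas": [[0.3,0.3,0,0,1],[0.6,0.6,0,0,1],[1,1,0,0,1],[1,1,0,0,1]]}}

```text
clock: 12.42
position: [0.3078, -0.0967, 0.5742]
ee_rot: [-0.078, 0.883, 0.219, 0.409]
ft_force: [0.8, -0.0, -0.6]
grip_width: 0.999
grasp_force: 0.0
```

>>> {"fn": "carry_out", "kwargs": {"deltas": [[0.2,0.2,0.2,0,1],[0.4,0.4,0.4,0,1],[0.7,0.7,0.7,0,1],[1,1,1,0,1],[1,1,1,0,1]]}}

```text
clock: 13.05
position: [0.3618, -0.0654, 0.507]
ee_rot: [-0.085, 0.884, 0.24, 0.391]
ft_force: [-0.4, 0.3, -0.1]
grip_width: 0.996
grasp_force: 0.0
```

>>> {"fn": "carry_out", "kwargs": {"deltas": [[0.3,0.3,0,0,1],[0.6,0.6,0,0,1],[1,1,0,0,1],[1,1,0,0,1]]}}

```text
clock: 13.55
position: [0.3251, -0.066, 0.5086]
ee_rot: [-0.087, 0.886, 0.261, 0.372]
ft_force: [0.3, 0.0, 0.6]
grip_width: 1.004
grasp_force: 0.0
```

>>> {"fn": "carry_out", "kwargs": {"deltas": [[0.2,0.2,-0.2,0,1],[0.4,0.4,-0.4,0,1],[0.7,0.7,-0.7,0,1],[1,1,-1,0,1],[1,1,-1,0,1]]}}

```text
clock: 14.18
position: [0.1925, -0.1087, 0.5741]
ee_rot: [-0.085, 0.887, 0.268, 0.366]
ft_force: [-0.1, 1.0, -0.1]
grip_width: 1.0
grasp_force: 0.0
```

```bash
OMP_NUM_THREADS=1 python3 plan.py 85 -22 11 .3
```

```text
t 14.18 j [ 0.9  -0.5   0.34  1.76 -0.83  2.06  2.6 ] p [ 0.1925 -0.1087  0.5741] x [-0.718  0.046 -0.695] y [-0.347  0.842  0.414] z [ 0.604  0.538 -0.588] az 41.7 el -36.0 F [-0.1   1.05 -0.07] gw 1.0 gf 0.0
[1 1 1] [ 0.231 -0.071  0.534] az 46.5 el -36.1 [ 1.04 -0.5   0.16  1.85 -0.89  2.05  2.6 ]
[1 1 1] [ 0.272 -0.04   0.474] az 51.6 el -35.8 [ 0.99 -0.5   0.07  1.98 -0.9   1.93  2.6 ]
[1 1 1] [0.33  0.033 0.359] az 56.8 el -35.3 [ 0.76 -0.5  -0.    2.22 -0.94  1.63  2.6 ]
[1 1 0] [0.294 0.028 0.356] az 61.2 el -34.9 [ 0.69 -0.5   0.11  2.22 -0.87  1.7   2.6 ]
[1 1 0] [0.246 0.011 0.382] az 65.2 el -34.2 [ 0.73 -0.5   0.18  2.17 -0.81  1.87  2.6 ]
[0 1 1] [0.352 0.157 0.373] az 68.5 el -33.7 [ 0.56 -0.5  -0.16  2.2  -1.06  1.54  2.36]
[1 1 0] [0.332 0.177 0.362] az 72.9 el -32.9 [ 0.42 -0.5  -0.09  2.23 -1.04  1.52  2.34]
[1 1 0] [0.309 0.189 0.352] az 77.2 el -32.0 [ 0.39 -0.5  -0.08  2.26 -1.04  1.56  2.35]
[1 1 0] [0.278 0.18  0.345] az 81.3 el -30.7 [ 0.44 -0.5  -0.06  2.29 -1.03  1.66  2.41]
[1 1 0] [0.215 0.126 0.342] az 84.5 el -28.9 [ 0.68 -0.5  -0.03  2.32 -0.92  1.91  2.59]
[0 1 0] [0.229 0.129 0.445] az 86.4 el -28.2 [ 0.7  -0.5  -0.07  2.12 -1.01  2.04  2.39]
```

>>> {"fn": "carry_out", "kwargs": {"deltas": [[0.3,0.3,0.3,0,1],[0.6,0.6,0.6,0,1],[1,1,1,0,1],[1,1,1,0,1]]}}

```text
clock: 14.68
position: [0.2239, -0.0745, 0.5551]
ee_rot: [-0.083, 0.888, 0.288, 0.349]
ft_force: [-0.3, 0.1, -0.3]
grip_width: 1.002
grasp_force: 0.0
```

>>> {"fn": "carry_out", "kwargs": {"deltas": [[0.3,0.3,0.3,0,1],[0.6,0.6,0.6,0,1],[1,1,1,0,1],[1,1,1,0,1]]}}

```text
clock: 15.18
position: [0.2413, -0.0532, 0.5367]
ee_rot: [-0.084, 0.888, 0.308, 0.332]
ft_force: [-0.3, 0.5, -0.4]
grip_width: 1.005
grasp_force: 0.0
```

>>> {"fn": "carry_out", "kwargs": {"deltas": [[0.3,0.3,0.3,0,1],[0.6,0.6,0.6,0,1],[1,1,1,0,1],[1,1,1,0,1]]}}

```text
clock: 15.68
position: [0.2536, -0.0366, 0.5119]
ee_rot: [-0.088, 0.886, 0.328, 0.315]
ft_force: [-0.2, 0.0, -0.2]
grip_width: 1.0
grasp_force: 0.0
```

>>> {"fn": "carry_out", "kwargs": {"deltas": [[0.3,0.3,0,0,1],[0.6,0.6,0,0,1],[1,1,0,0,1],[1,1,0,0,1]]}}

```text
clock: 16.18
position: [0.213, -0.0536, 0.5074]
ee_rot: [-0.09, 0.885, 0.34, 0.306]
ft_force: [0.1, 0.0, -0.2]
grip_width: 0.998
grasp_force: 0.0
```

>>> {"fn": "carry_out", "kwargs": {"deltas": [[0.3,0.3,0,0,1],[0.6,0.6,0,0,1],[1,1,0,0,1],[1,1,0,0,1]]}}

```text
clock: 16.68
position: [0.194, -0.0661, 0.4969]
ee_rot: [-0.09, 0.884, 0.349, 0.298]
ft_force: [-0.1, 1.1, 0.2]
grip_width: 0.998
grasp_force: 0.0
```

```bash
OMP_NUM_THREADS=1 python3 plan.py 82 -22 8 .3
```

```text
t 16.68 j [ 0.84 -0.5   0.3   1.94 -0.78  2.06  2.6 ] p [ 0.194  -0.0661  0.4969] x [-0.807  0.049 -0.589] y [-0.366  0.741  0.563] z [ 0.464  0.67  -0.579] az 55.3 el -35.4 F [-0.1   1.15  0.18] gw 0.998 gf 0.0
[1 1 1] [ 0.227 -0.023  0.448] az 60.0 el -34.6 [ 0.92 -0.5   0.15  2.04 -0.83  2.02  2.6 ]
[1 1 1] [0.262 0.03  0.372] az 65.0 el -33.5 [ 0.82 -0.5   0.07  2.21 -0.87  1.85  2.6 ]
[0 1 1] [0.367 0.193 0.366] az 68.0 el -33.1 [ 0.47 -0.5  -0.19  2.22 -1.1   1.43  2.3 ]
[1 1 0] [0.356 0.275 0.356] az 72.1 el -32.9 [ 0.11 -0.5  -0.14  2.24 -1.09  1.21  2.15]
[ 1  1 -1] [0.312 0.158 0.475] az 76.8 el -32.7 [ 0.39 -0.5  -0.01  2.01 -1.01  1.73  2.15]
[1 1 0] [0.264 0.13  0.546] az 80.5 el -32.4 [ 0.58 -0.5  -0.03  1.87 -1.05  2.01  2.12]
[1 0 1] [0.272 0.171 0.384] az 83.6 el -31.6 [ 0.51 -0.5  -0.1   2.2  -1.02  1.77  2.34]
[1 1 0] [0.209 0.106 0.417] az 86.8 el -30.1 [ 0.71 -0.5  -0.02  2.16 -0.92  2.06  2.46]
```

>>> {"fn": "carry_out", "kwargs": {"deltas": [[0.3,0.3,0.3,0,1],[0.6,0.6,0.6,0,1],[1,1,1,0,1],[1,1,1,0,1]]}}

```text
clock: 17.18
position: [0.2158, -0.0316, 0.4798]
ee_rot: [-0.088, 0.883, 0.367, 0.28]
ft_force: [-0.9, 0.9, 0.2]
grip_width: 0.994
grasp_force: 0.0
```

>>> {"fn": "carry_out", "kwargs": {"deltas": [[0.3,0.3,0.3,0,1],[0.6,0.6,0.6,0,1],[1,1,1,0,1],[1,1,1,0,1]]}}

```text
clock: 17.68
position: [0.2259, -0.0081, 0.4631]
ee_rot: [-0.089, 0.88, 0.387, 0.263]
ft_force: [0.2, 0.4, -0.2]
grip_width: 1.006
grasp_force: 0.0
```

>>> {"fn": "carry_out", "kwargs": {"deltas": [[0.3,0.3,0.3,0,1],[0.6,0.6,0.6,0,1],[1,1,1,0,1],[1,1,1,0,1]]}}

```text
clock: 18.18
position: [0.2283, 0.0114, 0.4466]
ee_rot: [-0.092, 0.875, 0.407, 0.244]
ft_force: [-0.1, -1.0, 0.1]
grip_width: 1.002
grasp_force: 0.0
```

```bash
OMP_NUM_THREADS=1 python3 plan.py 80 -18 5 .3; cat > trip.py <<'E'
from srch import *
from h import st
o,R=st(); j0=o["joint_pos"]; P,R=fk(j0); print("model err",(P-o["position"])*1000)
f=np.arctan2(-R[2,1],-R[2,0]); f=(f+np.pi/2)%np.pi-np.pi/2
for ff in (f,f+np.pi,f-np.pi):
    k=j0
    for t in np.linspace(0,1,13)[1:]: k=ik(k,P,R@Rz(t*ff),1.,.1)
    zz=fk(k)[1][:,2]; res=[]
    h=zz*[1,1,0];h=h/np.linalg.norm(h)
    for p in ([.45,.05,.4],np.array([.565,.316,.042])-.13*h,[.565,.316,.042],[.565,.316,.2],[.56,.15,.25],[.599,.08,.17],[.599,.049,.10]):
        k,m=go(k,p);res.append((m,round(np.linalg.norm(fk(k)[0]-p)*1000),float(np.round(np.degrees(np.arccos(min(1,fk(k)[1][:,2]@zz))),1))))
    print("spin deg",np.degrees(ff).round(1),res,k.round(2))
E
OMP_NUM_THREADS=1 python3 trip.py
```

```text
t 18.18 j [ 1.07 -0.5  -0.03  2.09 -0.9   2.06  2.6 ] p [0.2283 0.0114 0.4466] x [-0.864  0.037 -0.503] y [-0.36   0.652  0.667] z [ 0.353  0.757 -0.55 ] az 65.0 el -33.3 F [-0.1  -0.97  0.15] gw 1.002 gf 0.0
[1 1 1] [0.26  0.069 0.343] az 69.7 el -31.7 [ 0.82 -0.5  -0.01  2.29 -0.91  1.83  2.6 ]
[0 1 1] [0.351 0.247 0.342] az 72.4 el -31.2 [ 0.36 -0.5  -0.23  2.29 -1.17  1.35  2.27]
[ 1  1 -1] [0.257 0.086 0.449] az 76.0 el -30.2 [ 0.71 -0.5   0.02  2.09 -0.98  1.97  2.38]
[1 1 1] [0.281 0.174 0.372] az 80.7 el -28.7 [ 0.56 -0.5  -0.12  2.26 -1.07  1.74  2.38]
[1 1 0] [0.214 0.113 0.389] az 83.8 el -27.1 [ 0.75 -0.5  -0.03  2.25 -0.95  2.01  2.52]
t 18.18 j [ 1.07 -0.5  -0.03  2.09 -0.9   2.06  2.6 ] p [0.2283 0.0114 0.4466] x [-0.864  0.037 -0.503] y [-0.36   0.652  0.667] z [ 0.353  0.757 -0.55 ] az 65.0 el -33.3 F [-0.1  -0.97  0.15] gw 1.002 gf 0.0
model err [  9.83502115   1.1998052  -13.95328116]
spin deg -53.0 [(5, 21, 5.7), (14, 56, 16.5), (14, 73, 25.7), (2, 21, 25.2), (3, 12, 24.0), (2, 14, 24.4), (14, 38, 30.6)] [-1.42 -0.34  1.34  2.28  0.02  0.29  2.38]
spin deg 127.0 [(2, 4, 0.1), (3, 14, 0.6), (1, 9, 1.0), (1, 10, 0.7), (1, 18, 0.7), (1, 6, 0.6), (1, 3, 0.6)] [ 0.94  0.51 -0.67  1.94 -0.89  0.93  0.52]
spin deg -233.0 [(14, 423, 27.0), (14, 531, 26.1), (14, 644, 24.4), (14, 619, 24.5), (14, 524, 30.1), (14, 529, 34.2), (14, 526, 36.7)] [-2.6  -0.5  -1.47  2.42 -0.76  2.06  1.78]
```

>>> {"fn": "carry_out", "kwargs": {"deltas": [[0.3,0.3,0.3,0,1],[0.6,0.6,0.6,0,1],[1,1,1,0,1],[1,1,1,0,1]]}}

```text
clock: 18.68
position: [0.2258, 0.029, 0.4309]
ee_rot: [-0.096, 0.87, 0.427, 0.226]
ft_force: [0.2, -0.5, -0.2]
grip_width: 1.002
grasp_force: 0.0
```

>>> {"fn": "carry_out", "kwargs": {"deltas": [[0.3,0.3,0.3,0,1],[0.6,0.6,0.6,0,1],[1,1,1,0,1],[1,1,1,0,1]]}}

```text
clock: 19.18
position: [0.2202, 0.0457, 0.4159]
ee_rot: [-0.1, 0.865, 0.447, 0.208]
ft_force: [0.1, 0.4, -0.0]
grip_width: 0.998
grasp_force: 0.0
```

```bash
OMP_NUM_THREADS=1 python3 trip.py
```

```text
t 19.18 j [ 1.05 -0.5  -0.08  2.18 -0.91  2.06  2.6 ] p [0.2202 0.0457 0.4159] x [-0.894  0.013 -0.449] y [-0.358  0.581  0.731] z [ 0.271  0.813 -0.515] az 71.6 el -31.0 F [ 0.06  0.44 -0.05] gw 0.998 gf 0.0
model err [  9.69919029   1.79342689 -14.35540905]
spin deg -58.5 [(6, 21, 8.0), (14, 67, 21.4), (14, 81, 30.3), (1, 18, 30.1), (2, 20, 29.3), (1, 21, 29.6), (14, 38, 35.7)] [-1.42 -0.36  1.34  2.28  0.08  0.3   2.36]
spin deg 121.5 [(2, 4, 0.1), (3, 5, 0.2), (1, 6, 0.4), (1, 7, 0.2), (1, 22, 0.2), (1, 5, 0.1), (1, 3, 0.1)] [ 0.81  0.55 -0.51  1.86 -0.92  1.07  0.61]
spin deg -238.5 [(14, 157, 42.3), (14, 99, 37.6), (1, 12, 37.2), (1, 22, 36.9), (6, 22, 36.0), (4, 22, 36.3), (9, 18, 38.9)] [-1.12  0.17  1.27  2.42  4.2   0.6   1.13]
```

>>> {"fn": "carry_out", "kwargs": {"deltas": [[-0.3,-0.15,0.1,0.33,1],[-0.6,-0.3,0.2,0.67,1],[-1,-0.46,0.35,1,1],[-1,-0.46,0.35,1,1]]}}

```text
clock: 19.68
position: [0.395, 0.0471, 0.4057]
ee_rot: [0.127, 0.861, 0.486, 0.084]
ft_force: [-1.0, -0.5, -0.5]
grip_width: 1.0
grasp_force: 0.0
```

>>> {"fn": "carry_out", "kwargs": {"deltas": [[0,0,0,0.33,1],[0,0,0,0.67,1],[0,0,0,1,1]]}}

```text
clock: 20.05
position: [0.3928, 0.0459, 0.4058]
ee_rot: [0.348, 0.798, 0.49, -0.044]
ft_force: [0.2, 0.5, -0.2]
grip_width: 1.001
grasp_force: 0.0
```

>>> {"fn": "carry_out", "kwargs": {"deltas": [[0,0,0,0.33,1],[0,0,0,0.67,1],[0,0,0,1,1]]}}

```text
clock: 20.42
position: [0.3928, 0.0459, 0.4058]
ee_rot: [0.543, 0.68, 0.462, -0.169]
ft_force: [0.3, 1.4, 0.2]
grip_width: 0.999
grasp_force: 0.0
```

>>> {"fn": "carry_out", "kwargs": {"deltas": [[0,0,0,0.33,1],[0,0,0,0.67,1],[0,0,0,1,1],[0,0,0,1,1]]}}

```text
clock: 20.92
position: [0.3929, 0.0459, 0.4057]
ee_rot: [0.699, 0.519, 0.404, -0.282]
ft_force: [-0.4, -0.1, -0.0]
grip_width: 1.001
grasp_force: 0.0
```

```bash
cat >> h.py <<'E'
def to(p,o,R):
    d=R.T@(np.array(p)-o["position"])/.15; print("to",np.round(p,4),"->",d.round(3)); return d
def spinfix(R):
    f=np.arctan2(-R[2,1],-R[2,0]); return np.degrees((f+np.pi/2)%np.pi-np.pi/2)/30
E
OMP_NUM_THREADS=1 python3 -c "
from h import *
o,R=st(); print('spin',spinfix(R))
z=R[:,2]; h=z*[1,1,0]; h/=np.linalg.norm(h)
to(np.array([.565,.316,.045])-.13*h,o,R)
c=camera('wrist'); save('w1',c['img']); print(boxes_of('lamp',c)[:3])
"; python3 trip.py
```

```text
t 20.93 j [ 1.15 -0.21 -0.5   1.99 -1.06  1.75  0.42] p [0.3929 0.0459 0.4057] x [0.135 0.498 0.857] y [ 0.953 -0.302  0.025] z [ 0.271  0.813 -0.515] az 71.6 el -31.0 F [-0.4  -0.09 -0.04] gw 1.001 gf 0.0
spin 0.055431320541214336
to [0.5239 0.1927 0.045 ] -> [-1.455  0.477  2.271]
[{'position': [0.5715, 0.4054, 0.0504], 'conf': 0.98}, {'position': [0.6446, 0.4194, 0.0826], 'conf': 0.8}, {'position': [0.5595, 0.3031, 0.0786], 'conf': 0.58}]
t 21.02 j [ 1.15 -0.21 -0.5   1.99 -1.06  1.75  0.42] p [0.393  0.046  0.4057] x [0.133 0.498 0.857] y [ 0.953 -0.3    0.027] z [ 0.271  0.813 -0.515] az 71.6 el -31.0 F [-0.23 -0.7   0.04] gw 0.998 gf 0.0
model err [ 13.21483007  -0.28348171 -15.49074361]
spin deg 1.8 [(1, 5, 0.1), (3, 6, 0.2), (1, 4, 0.2), (1, 7, 0.0), (1, 22, 0.0), (1, 5, 0.1), (1, 3, 0.1)] [ 0.85  0.56 -0.56  1.86 -0.89  1.05  0.6 ]
spin deg 181.8 [(2, 19, 0.6), (3, 11, 1.4), (1, 5, 1.4), (2, 17, 2.6), (2, 11, 3.4), (1, 5, 3.4), (1, 3, 3.4)] [ 0.9   0.56 -0.59  1.91 -0.96  1.02 -2.4 ]
spin deg -178.2 [(6, 21, 8.5), (14, 62, 20.1), (14, 79, 28.9), (1, 20, 28.7), (2, 22, 27.7), (1, 21, 28.0), (14, 37, 34.1)] [-1.42 -0.34  1.34  2.28  0.03  0.29  2.4 ]
```

>>> {"fn": "carry_out", "kwargs": {"deltas": [[-0.16,0.05,0.25,0,1],[-0.32,0.1,0.5,0.03,1],[-0.48,0.16,0.76,0.055,1]]}}

```text
clock: 21.4
position: [0.4374, 0.0962, 0.2847]
ee_rot: [0.706, 0.51, 0.4, -0.287]
ft_force: [1.5, -0.9, -1.0]
grip_width: 1.0
grasp_force: 0.0
```

>>> {"fn": "carry_out", "kwargs": {"deltas": [[-0.16,0.05,0.25,0,1],[-0.32,0.1,0.5,0,1],[-0.48,0.16,0.76,0,1]]}}

```text
clock: 21.78
position: [0.4793, 0.1461, 0.1641]
ee_rot: [0.706, 0.51, 0.4, -0.287]
ft_force: [1.3, -0.4, -0.1]
grip_width: 0.996
grasp_force: 0.0
```

>>> {"fn": "carry_out", "kwargs": {"deltas": [[-0.16,0.05,0.25,0,1],[-0.32,0.1,0.5,0,1],[-0.48,0.16,0.76,0,1],[-0.48,0.16,0.76,0,1]]}}

```text
clock: 22.28
position: [0.5191, 0.1978, 0.0428]
ee_rot: [0.706, 0.508, 0.399, -0.291]
ft_force: [-0.5, 1.0, 1.1]
grip_width: 1.002
grasp_force: 0.0
```

```bash
python3 -c "
from h import *
o,R=st(); print('spin',spinfix(R)); z=R[:,2]
to(np.array([.5645,.3155,.042])-.008*z,o,R)
c=camera('wrist'); save('w2',c['img'])
for b in boxes_of('lamp',c)[:3]: print(b)
p=cloud(c,np.ones((480,640),bool)); q=p[(np.hypot(p[:,0]-.5645,p[:,1]-.3155)<.035)&(p[:,2]>.03)&(p[:,2]<.085)]
if len(q)>30:
  y=R[:,1]; print(len(q),q.mean(0),'y range',np.percentile(q@y,[1,99]),'tcp y',o['position']@y)
"
```

```text
t 22.27 j [ 0.79  0.61 -0.74  2.15 -1.14  0.7   0.83] p [0.5191 0.1978 0.0428] x [0.165 0.486 0.859] y [ 0.95  -0.314 -0.005] z [ 0.267  0.816 -0.513] az 71.9 el -30.8 F [-0.47  1.01  1.13] gw 1.002 gf 0.0
spin -0.011587220817920067
to [0.5624 0.309  0.0461] -> [0.427 0.041 0.67 ]
{'position': [0.5588, 0.3008, 0.0743], 'conf': 0.94}
{'position': [0.6491, 0.4186, 0.0328], 'conf': 0.74}
4988 [0.56298613 0.30320362 0.05976375] y range [0.42233152 0.45687927] tcp y 0.4307340248059426
```

View pics/w2.png

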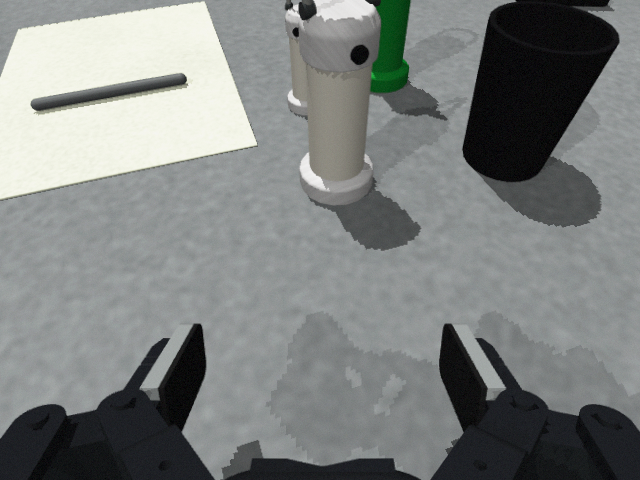

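The view shows the large lamp ahead at (335,120), and the finger midpoint at about column 325. The small lamp and the green one are behind it and the cup at (540,100) is clear. I advance and grip.

>>> {"fn": "carry_out", "kwargs": {"deltas": [[0.15,0.02,0.23,0,1],[0.28,0.04,0.44,0,1],[0.37,0.055,0.58,0,1],[0.425,0.055,0.67,0,1],[0.425,0.055,0.67,0,1],[0.425,0.055,0.67,0,0],[0.425,0.055,0.67,0,-0.5],[0.425,0.055,0.67,0,-0.8],[0.425,0.055,0.67,0,-0.8],[0.425,0.055,0.67,0,-0.8]], "force": 60}}

```text
clock: 23.62
position: [0.566, 0.3062, 0.0478]
ee_rot: [0.706, 0.508, 0.399, -0.289]
ft_force: [0.1, -0.1, 0.1]
grip_width: 0.1
grasp_force: 0.3
```

```bash
python3 -c "
from h import *
o,R=st()
c=camera('side'); save('s3',c['img'][320:430,240:360].repeat(5,0).repeat(5,1))
"
```

```text
t 23.62 j [ 0.63  0.7  -0.86  2.06 -1.21  0.48  0.76] p [0.566  0.3062 0.0478] x [0.164 0.488 0.857] y [ 0.949 -0.317 -0.002] z [ 0.271  0.814 -0.515] az 71.6 el -31.0 F [ 0.1  -0.09  0.06] gw 0.1 gf 0.3
```

View pics/s3.png

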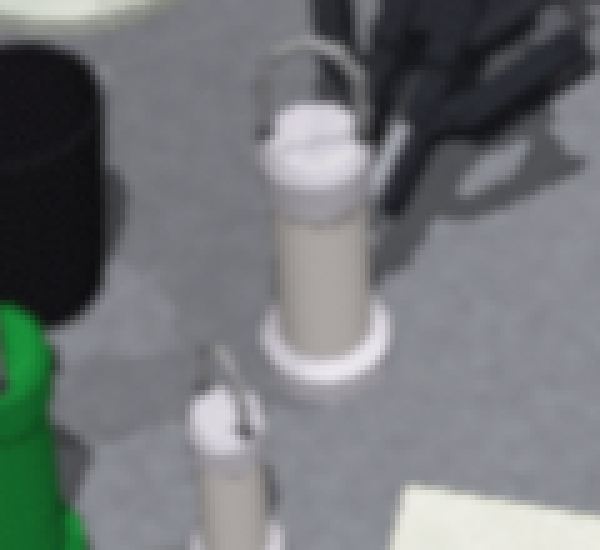

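The fingers look to have closed on nothing. I check the finger and lamp geometry in the side image.

```bash
python3 - <<'E'
from h import *
o,R=st(); c=camera('side'); T=o['position']
for s in (-.1,-.05,0,.022): print(s,(T+s*R[:,2]).round(3),pix(c,T+s*R[:,2]).round(1))
print("lamp",pix(c,[.5645,.3155,.045]).round(1), pix(c,[.5645,.3155,.16]).round(1))
p=cloud(c,np.ones((480,640),bool))
q=p[(np.hypot(p[:,0]-.5645,p[:,1]-.3155)<.045)&(p[:,2]>.122)&(p[:,2]<.17)];print("bail",q.mean(0),q.min(0),q.max(0))
for u,v in ((318,362),(318,352),(322,350),(306,330)):
    print(u,v,c['img'][v,u],world(c,u,v,c['depth'][v,u]).round(3))
w=camera('wrist'); save('w3',w['img'])
E
```

```text
t 23.68 j [ 0.63  0.7  -0.86  2.06 -1.21  0.48  0.76] p [0.566  0.3062 0.0478] x [0.164 0.488 0.857] y [ 0.949 -0.317 -0.002] z [ 0.271  0.813 -0.515] az 71.6 el -31.0 F [-0.65  0.1   0.23] gw 0.1 gf 0.3
-0.1 [0.539 0.225 0.099] [328.6 321.6]
-0.05 [0.552 0.266 0.074] [317.7 344.7]
0 [0.566 0.306 0.048] [306.4 368.6]
0.022 [0.572 0.324 0.036] [301.3 379.5]
lamp [306.1 373.4] [303.5 326.7]
bail [0.56699289 0.3174799  0.14379694] [0.54827151 0.31257279 0.1221203 ] [0.58792228 0.32342835 0.16017669]
318 362 [39 40 43] [0.546 0.295 0.058]
318 352 [120 121 128] [0.548 0.282 0.071]
322 350 [42 42 49] [0.541 0.278 0.073]
306 330 [142 142 144] [0.56  0.317 0.154]
```

View pics/w3.png

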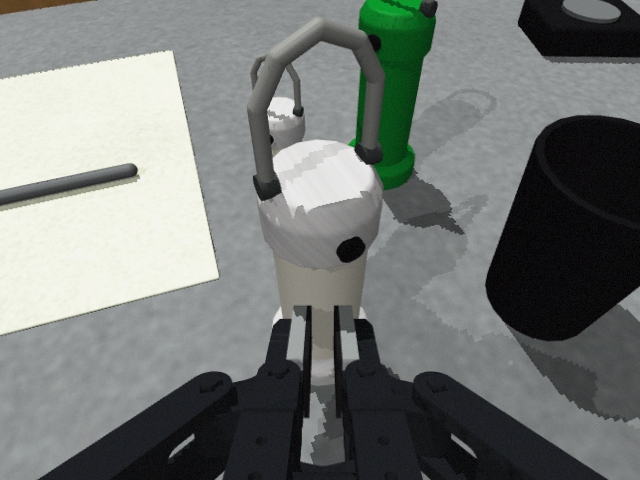

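```bash
python3 - <<'E'
from h import *
o,R=st(); T=o['position']
for n in ('side','wrist','top'):
    c=camera(n); v,u=np.mgrid[:480,:640]
    m=(c['depth']>0); p=cloud(c,m); col=c['img'][m].astype(int); q=(p-T)@R
    k=(abs(q[:,0])<.03)&(abs(q[:,1])<.045)&(q[:,2]>-.12)&(q[:,2]<.06)&(col.max(1)<70)&(p[:,2]>.01)
    if n=='wrist':
        k=k&(np.nonzero(m)[0]>300)
    s=q[k]; print(n,k.sum(),"z pct",np.percentile(s[:,2],[50,90,95,99,100]).round(3)); 
    a=s[s[:,2]>np.percentile(s[:,2],90)]; print("  tip x,y range",a.min(0).round(3),a.max(0).round(3))
    L=(np.array([.5645,.3155,.045])-T)@R; print("  lamp axis at h45 in tool",L.round(4),"at h38",((np.array([.5645,.3155,.038])-T)@R).round(4))
E
```

```text
t 23.77 j [ 0.63  0.7  -0.86  2.06 -1.21  0.48  0.76] p [0.566  0.3062 0.0478] x [0.164 0.488 0.857] y [ 0.949 -0.316 -0.002] z [ 0.271  0.814 -0.515] az 71.6 el -31.0 F [-0.78 -0.5  -0.54] gw 0.1 gf 0.3
side 1318 z pct [-0.083 -0.054 -0.041 -0.023 -0.02 ]
  tip x,y range [-0.01  -0.02  -0.054] [ 0.012  0.019 -0.02 ]
  lamp axis at h45 in tool [ 0.0018 -0.0044  0.0086] at h38 [-0.0042 -0.0044  0.0122]
wrist 38696 z pct [-0.073 -0.056 -0.042 -0.024  0.007]
  tip x,y range [-0.022 -0.026 -0.056] [0.015 0.026 0.007]
  lamp axis at h45 in tool [ 0.0018 -0.0044  0.0086] at h38 [-0.0042 -0.0044  0.0122]
top 695 z pct [-0.085 -0.059 -0.048 -0.024 -0.004]
  tip x,y range [-0.012 -0.026 -0.059] [ 0.015  0.03  -0.004]
  lamp axis at h45 in tool [ 0.0018 -0.0044  0.0086] at h38 [-0.0042 -0.0044  0.0122]
```

All three cameras put the fingertips about 42 mm short of where the reported TCP would put them. I trust the cameras: open, advance 44 mm along the tool, and close.

>>> {"fn": "carry_out", "kwargs": {"deltas": [[0,-0.03,0,0,1],[0,-0.03,0,0,1],[0,-0.03,0,0,1],[0,-0.03,0,0,1],[0,-0.03,0.1,0,1],[0,-0.03,0.2,0,1],[0,-0.03,0.295,0,1],[0,-0.03,0.295,0,1],[0,-0.03,0.295,0,0],[0,-0.03,0.295,0,-0.5],[0,-0.03,0.295,0,-0.8],[0,-0.03,0.295,0,-0.8]], "force": 60}}

```text
clock: 25.42
position: [0.5742, 0.3434, 0.0254]
ee_rot: [0.706, 0.508, 0.399, -0.288]
ft_force: [-0.2, -2.5, 3.7]
grip_width: 0.403
grasp_force: 59.5
```

```bash
python3 - <<'E'
from h import *
o,R=st(); T=o['position']
c=camera('side'); p=cloud(c,np.ones((480,640),bool))
q=p[(np.hypot(p[:,0]-.5645,p[:,1]-.3155)<.05)&(p[:,2]>.122)&(p[:,2]<.18)];print("bail",q.mean(0).round(4),q.min(0).round(3),q.max(0).round(3))
s=c['img'][300:400,230:360]; w=camera('wrist')['img']
o=np.zeros((480,790,3),np.uint8); o[:300,:390]=cv2.resize(s,(390,300)); o[:300,390:790]=cv2.resize(w,(400,300)); save('g1',o[:300])
E
```

```text
t 25.43 j [ 0.59  0.82 -0.91  2.03 -1.22  0.36  0.81] p [0.5742 0.3434 0.0254] x [0.164 0.488 0.857] y [ 0.948 -0.317 -0.001] z [ 0.271  0.813 -0.515] az 71.6 el -31.0 F [-0.15 -2.53  3.66] gw 0.403 gf 59.5
bail [0.565  0.3186 0.1441] [0.546 0.313 0.122] [0.585 0.323 0.161]
```

View pics/g1.png

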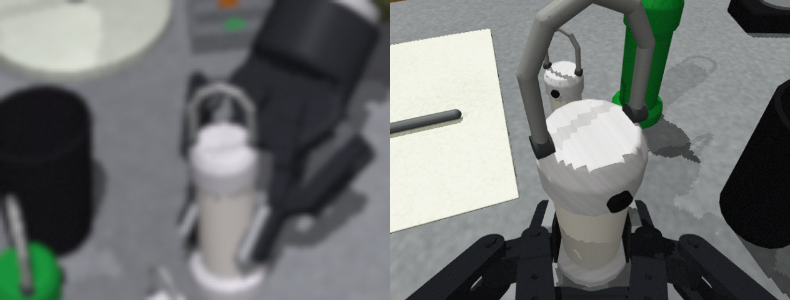

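The grip is good: width 34 mm, 59 N on the pads, and the lamp sits upright between the fingers. Lift, then travel to the -x side of the hook.

>>> {"fn": "carry_out", "kwargs": {"deltas": [[0.08,0,-0.05,0,-0.8],[0.25,0,-0.15,0,-0.8],[0.5,0,-0.3,0,-0.8],[0.78,0,-0.47,0,-0.8],[0.78,0,-0.47,0,-0.8]]}}

```text
clock: 26.15
position: [0.5749, 0.344, 0.1649]
ee_rot: [0.705, 0.51, 0.401, -0.287]
ft_force: [-0.2, 0.3, -2.8]
grip_width: 0.401
grasp_force: 59.8
```

>>> {"fn": "carry_out", "kwargs": {"deltas": [[-0.08,0.01,-0.13,0,-0.8],[-0.2,0.03,-0.33,0,-0.8],[-0.34,0.05,-0.56,0,-0.8],[-0.48,0.07,-0.8,0,-0.8]]}}

```text
clock: 26.65
position: [0.5384, 0.2062, 0.1604]
ee_rot: [0.706, 0.508, 0.399, -0.289]
ft_force: [0.7, -0.5, -0.6]
grip_width: 0.406
grasp_force: 59.9
```

>>> {"fn": "carry_out", "kwargs": {"deltas": [[-0.14,0.02,-0.23,0,-0.8],[-0.27,0.04,-0.46,0,-0.8],[-0.4,0.06,-0.66,0,-0.8],[-0.48,0.07,-0.8,0,-0.8],[-0.48,0.07,-0.8,0,-0.8]]}}

```text
clock: 27.28
position: [0.5051, 0.0694, 0.1605]
ee_rot: [0.707, 0.507, 0.399, -0.288]
ft_force: [-0.5, 0.7, -1.0]
grip_width: 0.404
grasp_force: 59.8
```

```bash
cat > meas.py <<'E'
from h import *
o,R=st(); T=o['position']
HX=np.array([.957,.29,0]);HY=np.array([-.29,.957,0])
for n in ('wrist','side','top'):
    c=camera(n)
    if n=='wrist': save('w4',c['img'])
    p=cloud(c,np.ones((480,640),bool))
    e=T+np.array([-.0092,-.0264,.1296])
    q=p[(np.hypot(p[:,0]-e[0],p[:,1]-e[1])<.035)&(abs(p[:,2]-e[2])<.04)]
    if len(q)>10:
        top=q[q[:,2]>e[2]-.03]; hi=q[q[:,2]>np.percentile(q[:,2],97)-.004]
        m=top.mean(0); w,V=np.linalg.eigh(np.cov((top-m)[:,:2].T)); print(n,"eye pred",e.round(4),"bail mean",m.round(4),"dir",np.degrees(np.arctan2(V[1,1],V[0,1])).round(1)%180,"ztop",np.percentile(q[:,2],99).round(4),"peak",hi.mean(0).round(4),len(top))
    h=p[(np.hypot(p[:,0]-.599,p[:,1]-.049)<.04)&(p[:,2]>.225)&(p[:,2]<.33)&(np.hypot(p[:,0]-e[0],p[:,1]-e[1])>.04)]
    print(n,"hook n",len(h))
    if len(h)>10:
        d=h-[.599,.049,0]; a=d@HX;b=d@HY
        for z in np.arange(.23,.33,.006):
            k=abs(h[:,2]-z)<.003
            if k.sum()>2: print("   z %.3f n %d x %.4f y %.4f..%.4f"%(z,k.sum(),np.median(a[k]),b[k].min(),b[k].max()))
E
python3 meas.py
```

```text
t 27.27 j [ 1.03  0.35 -0.7   2.07 -0.95  1.1   0.61] p [0.5051 0.0694 0.1605] x [0.167 0.487 0.857] y [ 0.948 -0.32  -0.003] z [ 0.273  0.813 -0.515] az 71.5 el -31.0 F [-0.5   0.73 -0.98] gw 0.404 gf 59.8
wrist eye pred [0.4959 0.043  0.2901] bail mean [0.4936 0.0422 0.2802] dir 7.800000000000011 ztop 0.292 peak [0.493  0.042  0.2899] 13312
wrist hook n 931
   z 0.242 n 42 x 0.0000 y 0.0038..0.0083
   z 0.248 n 309 x -0.0006 y 0.0042..0.0133
   z 0.254 n 352 x -0.0005 y 0.0080..0.0152
   z 0.260 n 206 x -0.0005 y 0.0112..0.0172
   z 0.266 n 22 x -0.0002 y 0.0142..0.0165
side eye pred [0.4959 0.043  0.2901] bail mean [0.4956 0.0462 0.2803] dir 8.5 ztop 0.2933 peak [0.4957 0.046  0.2907] 81
side hook n 161
   z 0.248 n 8 x 0.0031 y -0.0143..0.0137
   z 0.254 n 11 x 0.0021 y -0.0171..0.0154
   z 0.260 n 10 x 0.0031 y -0.0179..0.0184
   z 0.266 n 13 x 0.0029 y -0.0169..0.0161
   z 0.272 n 13 x 0.0023 y -0.0153..0.0051
   z 0.278 n 11 x 0.0017 y -0.0161..-0.0042
   z 0.284 n 10 x 0.0015 y -0.0157..-0.0097
   z 0.290 n 3 x 0.0016 y -0.0115..-0.0078
   z 0.296 n 7 x 0.0019 y -0.0048..-0.0002
   z 0.302 n 10 x 0.0020 y -0.0048..0.0042
   z 0.308 n 20 x 0.0018 y -0.0045..0.0070
   z 0.314 n 11 x 0.0013 y -0.0035..0.0036
   z 0.320 n 5 x -0.0007 y 0.0003..0.0044
   z 0.326 n 23 x 0.0015 y -0.0023..0.0082
top eye pred [0.4959 0.043  0.2901] bail mean [0.4922 0.0466 0.2883] dir 8.5 ztop 0.2954 peak [0.4935 0.0468 0.2936] 59
top hook n 89
   z 0.248 n 32 x -0.0012 y -0.0140..0.0085
   z 0.254 n 8 x -0.0021 y -0.0160..0.0125
   z 0.260 n 9 x -0.0016 y -0.0138..0.0173
   z 0.266 n 14 x -0.0005 y -0.0178..0.0170
   z 0.272 n 9 x -0.0011 y -0.0175..0.0060
   z 0.278 n 4 x -0.0019 y -0.0175..-0.0020
   z 0.284 n 8 x -0.0025 y -0.0184..-0.0041
   z 0.290 n 3 x -0.0035 y -0.0133..-0.0094
```

View pics/w4.png

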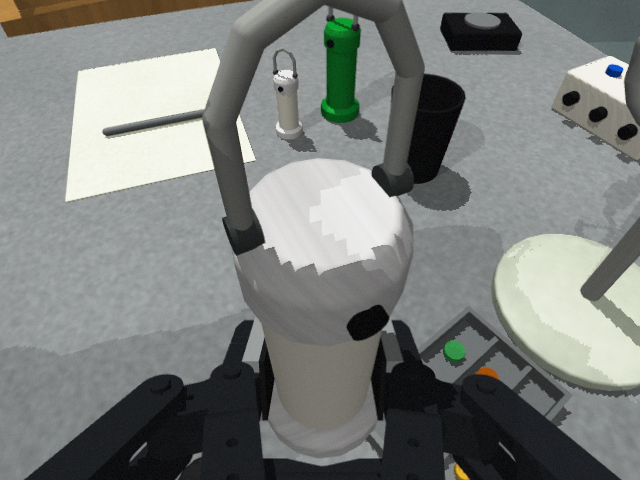

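The wrist view shows the bail in hand, with the hook just at the right edge near (630,80). All the cameras agree on a seat at about (0.599, 0.049, 0.247), and the eye is at about (0.494, 0.0445, 0.2895). The cap has to pass under the hook, so I sweep in at seat +26 mm, 30 mm out on the tip side.

>>> {"fn": "carry_out", "kwargs": {"deltas": [[-0.05,0,0.03,0,-0.8],[-0.09,0,0.055,0,-0.8],[-0.05,0.11,0.125,0,-0.8],[0,0.24,0.21,0,-0.8],[0.06,0.38,0.305,0,-0.8],[0.1,0.49,0.38,0,-0.8],[0.123,0.537,0.41,0,-0.8],[0.123,0.537,0.41,0,-0.8]]}}

```text
clock: 28.42
position: [0.6015, 0.1055, 0.1458]
ee_rot: [0.706, 0.509, 0.399, -0.289]
ft_force: [0.3, 0.7, -2.0]
grip_width: 0.406
grasp_force: 59.9
```

```bash
cat > m2.py <<'E'
from h import *
import sys
o,R=st(); T=o['position']
HX=np.array([.957,.29,0]);HY=np.array([-.29,.957,0]);S=np.array([.599,.049,.247])
e=T+np.array([-.0109,-.0249,.129]); d=e-S; print("eye pred in stand (x,y,z)",(np.array([d@HX,d@HY,d[2]])*1000).round(1))
tiles=[]
for n in ('side','wrist','top'):
    c=camera(n); p=cloud(c,np.ones((480,640),bool)); d=p-S; q=np.stack([d@HX,d@HY,d[:,2]],1)*1000
    k=q[(abs(q[:,0])<30)&(abs(q[:,1])<70)&(abs(q[:,2])<45)]
    b=k[(k[:,2]>12)&(k[:,2]<34)&(abs(k[:,0])>9)]   # bail shoulders
    if len(b)>3: print(n,"bail sides y",np.median(b[b[:,0]>0][:,1]).round(1) if (b[:,0]>0).any() else None,np.median(b[b[:,0]<0][:,1]).round(1) if (b[:,0]<0).any() else None,"x",b[:,0].min().round(1),b[:,0].max().round(1))
    m=k[(abs(k[:,0])<6)]; print(n,len(m))
    g=np.full((23,36),' ')
    for _,y,z in m:
        i=int((45-z)//4); j=int((y+70)//4)
        if 0<=i<23 and 0<=j<36: g[i,j]='#'
    if len(sys.argv)>1: print("\n".join("%4d "%(45-4*i)+"".join(r) for i,r in enumerate(g)))
    P=pix(c,S+[0,0,.01]); u,v=int(P[0]),int(P[1]); r={'side':30,'top':30,'wrist':150}[n]
    u0=min(max(u-r,0),639-2*r);v0=min(max(v-r,0),479-2*r); tiles.append(cv2.resize(c['img'][v0:v0+2*r,u0:u0+2*r],(260,260),interpolation=cv2.INTER_CUBIC))
save(sys.argv[1] if len(sys.argv)>1 else 'x',np.hstack(tiles))
E
python3 m2.py st1
```

```text
t 28.43 j [ 0.85  0.52 -0.69  1.88 -0.9   0.97  0.5 ] p [0.6015 0.1055 0.1458] x [0.164 0.488 0.858] y [ 0.949 -0.316 -0.002] z [ 0.27   0.814 -0.514] az 71.7 el -30.9 F [ 0.33  0.74 -2.  ] gw 0.406 gf 59.9
eye pred in stand (x,y,z) [ 1.2 32.6 27.8]
side bail sides y 30.1 35.5 x -15.4 21.7
side 236
  45                #                    
  41               ##                    
  37              ##                     
  33              ###        ###         
  29              # ###      ###         
  25              # # ##                 
  21              ##   #                 
  17               #     ##              
  13              #      ##              
   9              #      ###             
   5              #      ##              
   1                     #               
  -3                                     
  -7                       #             
 -11                      ##########     
 -15                     ## #### ###     
 -19                              ###    
 -23                              ##     
 -27                              ##     
 -
[... 1480 characters left out ...]
     
  21               #   ####              
  17              ##      #              
  13               #    #                
   9              ###    ##              
   5              ########               
   1               # ####                
  -3                 #                   
  -7                       # # # ##      
 -11                      #### ####      
 -15                     ######  ###     
 -19                     #         #     
 -23                     #               
 -27                                     
 -31                                     
 -35    ##                               
 -39   #####      ##                     
 -43   ## ###      ###
```

View pics/st1.png

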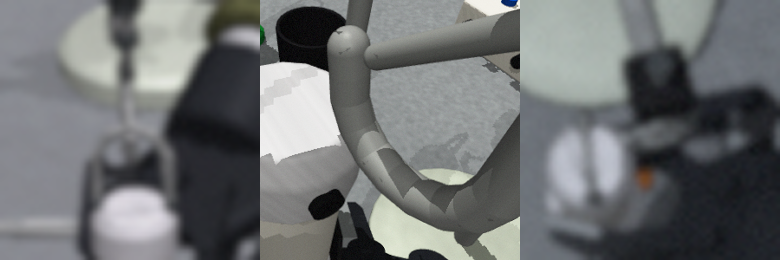

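The three cameras agree: the eye is at stand (2, 32, 27.5) mm, the tip is at (15.5, 19), and the cap top is below the hook's bottom. Move in over the tip, then check the force.

>>> {"fn": "carry_out", "kwargs": {"deltas": [[-0.03,0.03,-0.04,0,-0.8],[-0.06,0.07,-0.09,0,-0.8],[-0.09,0.1,-0.13,0,-0.8],[-0.09,0.1,-0.13,0,-0.8]]}}

```text
clock: 29.08
position: [0.6086, 0.0764, 0.1441]
ee_rot: [0.707, 0.508, 0.399, -0.288]
ft_force: [-0.6, -0.2, -0.6]
grip_width: 0.406
grasp_force: 59.9
```

```bash
python3 m2.py st2; python3 -c "
from workcell import manip
print(manip.get_obs()['ft_force'])"
```

```text
t 29.07 j [ 0.86  0.55 -0.67  1.84 -0.87  1.01  0.5 ] p [0.6086 0.0764 0.1441] x [0.165 0.488 0.857] y [ 0.948 -0.318 -0.001] z [ 0.272  0.813 -0.515] az 71.5 el -31.0 F [-0.63 -0.21 -0.62] gw 0.406 gf 59.9
eye pred in stand (x,y,z) [-0.6  2.8 26.1]
side bail sides y 0.4 5.7 x -18.0 18.0
side 198
  45               ##                    
  41               #                     
  37              ####                   
  33              #### #                 
  29              # #####                
  25              ##  ##                 
  21                   ## #              
  17               #   # ###             
  13              ##     ##              
   9              ##     #               
   5               #     #               
   1                    ##               
  -3                                     
  -7                                     
 -11               #### ## #             
 -15               #########             
 -19                      ###            
 -23                       ##            
 -27                       ##            
 -31
[... 1533 characters left out ...]
          #     ##              
  13             ###    ###              
   9               #     #               
   5              ### # #                
   1                ###                  
  -3                 #                   
  -7                  #   #              
 -11               #### #####            
 -15              ####   ####            
 -19              #         #            
 -23             ##         #            
 -27                                     
 -31                                     
 -35 #                                   
 -39        #                            
 -43 #      ##                           
[-0.12208284 -0.58504626 -1.18781573]
```

The bail is over the throat with almost no force on it. Push down gently onto the keeper.

>>> {"fn": "carry_out", "kwargs": {"deltas": [[-0.025,0,0.015,0,-0.8],[-0.05,0.002,0.029,0,-0.8],[-0.075,0.004,0.043,0,-0.8],[-0.1,0.006,0.056,0,-0.8],[-0.115,0.007,0.063,0,-0.8],[-0.115,0.007,0.063,0,-0.8]]}}

```text
clock: 29.98
position: [0.6085, 0.0765, 0.124]
ee_rot: [0.707, 0.508, 0.399, -0.289]
ft_force: [-0.6, 0.8, -1.9]
grip_width: 0.41
grasp_force: 60.5
```

```bash
python3 m2.py st3 | grep -v '^ .*[0-9] *[# ]*$' ; python3 -c "
from workcell import manip
print(manip.get_obs()['ft_force'])"
```

```text
t 29.98 j [ 0.86  0.58 -0.66  1.85 -0.86  0.98  0.53] p [0.6085 0.0765 0.124 ] x [0.165 0.488 0.857] y [ 0.949 -0.317 -0.002] z [ 0.27   0.813 -0.515] az 71.6 el -31.0 F [-0.61  0.78 -1.91] gw 0.41 gf 60.5
eye pred in stand (x,y,z) [-0.6  2.9  6. ]
side 153
wrist 16487
top 169
[ 1.56162627  0.09672687 -1.02773646]
```

>>> {"fn": "carry_out", "kwargs": {"deltas": [[-0.014,0.003,0.003,0,-0.8],[-0.026,0.005,0.008,0,-0.8],[-0.034,0.005,0.013,0,-0.8],[-0.04,0.005,0.017,0,-0.8]]}}

```text
clock: 30.62
position: [0.6094, 0.0756, 0.1185]
ee_rot: [0.706, 0.508, 0.4, -0.289]
ft_force: [-0.2, -0.6, 2.2]
grip_width: 0.405
grasp_force: 60.5
```

```bash
python3 m2.py st4; python3 -c "
from workcell import manip
print(manip.get_obs()['ft_force'])"
```

```text
t 30.62 j [ 0.86  0.6  -0.66  1.85 -0.86  0.98  0.54] p [0.6094 0.0756 0.1185] x [0.164 0.487 0.858] y [ 0.949 -0.316 -0.001] z [ 0.271  0.814 -0.514] az 71.6 el -30.9 F [-0.18 -0.64  2.17] gw 0.405 gf 60.5
eye pred in stand (x,y,z) [0.  1.8 0.5]
side 139
  45                #                    
  41               ##                    
  37              ###                    
  33              ####                   
  29              # ###                  
  25              #  ###                 
  21             ##   ###                
  17              #      ##              
  13              ##     ##              
   9             ###     ##              
   5              ## ### #               
   1                   # #               
  -3                    #                
  -7                                     
 -11                                     
 -15                                     
 -19                                     
 -23                                     
 -27                                     
 -31                                     
 -35
[... 1423 characters left out ...]
    ##              
  13             # #    ###              
   9              ##  ####               
   5               #######               
   1                ### #                
  -3                 ##                  
  -7                                     
 -11                                     
 -15                                     
 -19                                     
 -23                                     
 -27                                     
 -31                   #                 
 -35               ### ## #              
 -39              ##########             
 -43              ## #  ####             
[ 2.22307613e-03 -2.41552363e-01  2.82060577e+00]
```

View pics/st4.png

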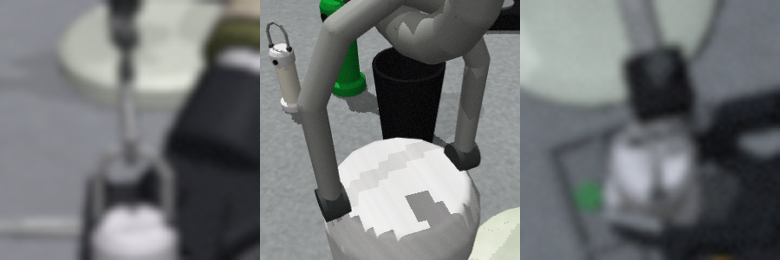

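The bail lies in the bowl. The keeper reads as a shut slant again, from (-11, 35) to (12, 20), and the hook is carrying about 4 N. Draw the rod down slowly: the first 11 mm, then feel for the stop.

>>> {"fn": "carry_out", "kwargs": {"deltas": [[-0.008,0,0.005,0,-0.8],[-0.016,0,0.01,0,-0.8],[-0.024,0,0.014,0,-0.8],[-0.032,0,0.019,0,-0.8],[-0.04,0,0.024,0,-0.8],[-0.048,0,0.029,0,-0.8],[-0.056,0,0.034,0,-0.8],[-0.063,0,0.038,0,-0.8]]}}

```text
clock: 31.78
position: [0.6092, 0.0755, 0.107]
ee_rot: [0.706, 0.508, 0.399, -0.289]
ft_force: [1.3, -0.7, 3.3]
grip_width: 0.403
grasp_force: 60.6
```

>>> {"fn": "carry_out", "kwargs": {"deltas": [[-0.006,0,0.0035,0,-0.8],[-0.006,0,0.0035,0,-0.8]]}}

```text
clock: 32.02
position: [0.6091, 0.0754, 0.1059]
ee_rot: [0.706, 0.508, 0.399, -0.288]
ft_force: [1.7, 0.4, 1.4]
grip_width: 0.407
grasp_force: 60.5
```

>>> {"fn": "carry_out", "kwargs": {"deltas": [[-0.006,0,0.0035,0,-0.8],[-0.01,0,0.006,0,-0.8]]}}

```text
clock: 32.28
position: [0.6092, 0.0755, 0.1042]
ee_rot: [0.706, 0.508, 0.399, -0.289]
ft_force: [1.0, -0.3, 2.7]
grip_width: 0.407
grasp_force: 60.5
```

>>> {"fn": "carry_out", "kwargs": {"deltas": [[-0.006,0,0.0035,0,-0.8],[-0.009,0,0.005,0,-0.8]]}}

```text
clock: 32.52
position: [0.6092, 0.0754, 0.1027]
ee_rot: [0.706, 0.508, 0.399, -0.289]
ft_force: [1.1, -1.3, 3.4]
grip_width: 0.406
grasp_force: 60.5
```

>>> {"fn": "carry_out", "kwargs": {"deltas": [[-0.006,0,0.0035,0,-0.8],[-0.009,0,0.005,0,-0.8]]}}

```text
clock: 32.78
position: [0.6091, 0.0754, 0.1011]
ee_rot: [0.706, 0.508, 0.399, -0.289]
ft_force: [1.2, -1.0, 2.6]
grip_width: 0.4
grasp_force: 60.5
```

>>> {"fn": "carry_out", "kwargs": {"deltas": [[-0.006,0,0.0035,0,-0.8],[-0.009,0,0.005,0,-0.8]]}}

```text
clock: 33.02
position: [0.6091, 0.0753, 0.0996]
ee_rot: [0.706, 0.508, 0.399, -0.288]
ft_force: [0.8, 0.4, 2.5]
grip_width: 0.401
grasp_force: 60.5
```

```bash
python3 -c "
from workcell import manip
o=manip.get_obs();print(o['ft_force'],o['position'])"
```

```text
[0.84256388 0.40031238 2.53130012] [0.60911863 0.07529953 0.09956218]
```

>>> {"fn": "carry_out", "kwargs": {"deltas": [[-0.005,0,0.003,0,-0.8],[-0.0075,0,0.0045,0,-0.8]]}}

```text
clock: 33.28
position: [0.6091, 0.0753, 0.0983]
ee_rot: [0.706, 0.508, 0.399, -0.289]
ft_force: [0.1, -0.4, 3.8]
grip_width: 0.398
grasp_force: 60.5
```

>>> {"fn": "carry_out", "kwargs": {"deltas": [[-0.005,0,0.003,0,-0.8],[-0.0075,0,0.0045,0,-0.8]]}}

```text
clock: 33.52
position: [0.6091, 0.0753, 0.097]
ee_rot: [0.706, 0.508, 0.399, -0.289]
ft_force: [0.8, -1.0, 4.8]
grip_width: 0.405
grasp_force: 60.5
```

>>> {"fn": "carry_out", "kwargs": {"deltas": [[-0.003,0,0.0018,0,-0.8],[-0.003,0,0.0018,0,-0.8]]}}

```text
clock: 33.78
position: [0.6093, 0.0755, 0.0969]
ee_rot: [0.706, 0.509, 0.399, -0.289]
ft_force: [1.8, 0.1, 5.7]
grip_width: 0.403
grasp_force: 60.6
```

>>> {"fn": "carry_out", "kwargs": {"deltas": [[-0.003,0,0.0018,0,-0.8],[-0.003,0,0.0018,0,-0.8]]}}

```text
clock: 34.02
position: [0.6094, 0.0757, 0.0968]
ee_rot: [0.706, 0.509, 0.4, -0.289]
ft_force: [0.2, -0.3, 8.3]
grip_width: 0.405
grasp_force: 60.7
```

The stop is met: z holds at 0.097 while the force rises to about 8 N. Hold the steady pull.

>>> {"fn": "carry_out", "kwargs": {"deltas": [[0,0,0,0,-0.8],[0,0,0,0,-0.8]]}}

```text
clock: 34.28
position: [0.6094, 0.0757, 0.0968]
ee_rot: [0.706, 0.509, 0.4, -0.289]
ft_force: [-0.2, -1.0, 8.2]
grip_width: 0.405
grasp_force: 60.6
```

>>> {"fn": "carry_out", "kwargs": {"deltas": [[0,0,0,0,-0.8]]}}

```text
clock: 34.4
position: [0.6094, 0.0757, 0.0968]
ee_rot: [0.706, 0.509, 0.4, -0.289]
ft_force: [0.6, -0.4, 8.0]
grip_width: 0.408
grasp_force: 60.6
```

>>> {"fn": "carry_out", "kwargs": {"deltas": [[0,0,0,0,-0.8]]}}

```text
clock: 34.52
position: [0.6094, 0.0757, 0.0968]
ee_rot: [0.706, 0.509, 0.4, -0.289]
ft_force: [-0.4, -0.4, 7.4]
grip_width: 0.404
grasp_force: 60.6
```

>>> {"fn": "carry_out", "kwargs": {"deltas": [[0,0,0,0,-0.8],[0,0,0,0,-0.8],[0,0,0,0,-0.8],[0,0,0,0,-0.8],[0,0,0,0,-0.8],[0,0,0,0,-0.8]]}}

```text
clock: 35.28
position: [0.6094, 0.0757, 0.0968]
ee_rot: [0.706, 0.509, 0.4, -0.289]
ft_force: [-0.2, -0.1, 7.3]
grip_width: 0.407
grasp_force: 60.6
```

>>> {"fn": "carry_out", "kwargs": {"deltas": [[0.003,0,-0.0018,0,-0.8],[0.006,0,-0.0036,0,-0.8],[0.008,0,-0.005,0,-0.8],[0.008,0,-0.005,0,-0.8]]}}

```text
clock: 35.78
position: [0.609, 0.0752, 0.0971]
ee_rot: [0.706, 0.508, 0.399, -0.288]
ft_force: [0.6, 0.0, 0.1]
grip_width: 0.406
grasp_force: 60.4
```

```bash
python3 m2.py st5; python3 -c "
from workcell import manip
o=manip.get_obs();print(o['ft_force'],o['position'])"
```

```text
t 35.77 j [ 0.85  0.63 -0.65  1.85 -0.86  0.95  0.57] p [0.609  0.0752 0.0971] x [0.165 0.488 0.857] y [ 0.949 -0.317 -0.002] z [ 0.271  0.813 -0.515] az 71.6 el -31.0 F [0.61 0.04 0.15] gw 0.406 gf 60.4
eye pred in stand (x,y,z) [ -0.5   1.5 -20.9]
side 121
  45                 ###                 
  41                 ###                 
  37                  ##                 
  33                 ##                  
  29                 ##                  
  25                #                    
  21               ##                    
  17              ###                    
  13               ##                    
   9              # ##                   
   5              #  ###                 
   1              #  # # #               
  -3              #   ######             
  -7             ###     ##              
 -11              ##    ###              
 -15                # #####              
 -19                   ###               
 -23                                     
 -27                                     
 -31                                     
 
[... 1448 characters left out ...]
13             # ##                    
   9                 ##                  
   5             ###  ###                
   1                   ###               
  -3              #     ###              
  -7              ##    ##               
 -11               #  #####              
 -15               ######                
 -19                #####                
 -23                #                    
 -27                                     
 -31                                     
 -35                                     
 -39                                     
 -43                                     
[ 1.03985867 -0.44896515  0.84769071] [0.60900095 0.07520603 0.09713671]
```

The hook now carries the lamp with about zero force at the wrist. Open slowly, wait, then back straight out.

>>> {"fn": "carry_out", "kwargs": {"deltas": [[0,0,0,0,-0.25],[0,0,0,0,-0.2],[0,0,0,0,-0.16],[0,0,0,0,-0.1],[0,0,0,0,0],[0,0,0,0,0.2],[0,0,0,0,0.5],[0,0,0,0,0.9],[0,0,0,0,0.9],[0,0,0,0,0.9]], "force": 20}}

```text
clock: 37.17
position: [0.6091, 0.0753, 0.0973]
ee_rot: [0.706, 0.508, 0.399, -0.289]
ft_force: [0.1, -0.7, 0.9]
grip_width: 0.949
grasp_force: 0.0
```

>>> {"fn": "carry_out", "kwargs": {"deltas": [[-0.05,0,-0.085,0,0.9],[-0.12,0,-0.2,0,0.9],[-0.22,0,-0.36,0,0.9],[-0.34,0,-0.56,0,0.9],[-0.45,0,-0.75,0,0.9],[-0.515,0,-0.857,0,0.9],[-0.515,0,-0.857,0,0.9]]}}

```text
clock: 38.05
position: [0.5615, -0.0689, 0.097]
ee_rot: [0.707, 0.508, 0.399, -0.288]
ft_force: [-0.3, 0.9, -0.1]
grip_width: 0.954
grasp_force: 0.0
```

```bash
cat > m3.py <<'E'
from h import *
o,R=st()
for n in ('side','top','wrist'):
    c=camera(n); p=cloud(c,np.ones((480,640),bool))
    q=p[(np.hypot(p[:,0]-.599,p[:,1]-.049)<.032)&(p[:,2]>.06)&(p[:,2]<.24)]
    for z0,z1 in ((.195,.235),(.165,.187),(.09,.155)):
        k=q[(q[:,2]>z0)&(q[:,2]<z1)]
        if len(k)>4: print(n,z0,len(k),k.mean(0).round(4),k.min(0).round(3),k.max(0).round(3))
E
python3 m3.py
```

```text
t 38.05 j [ 1.02  0.65 -0.55  1.77 -0.75  1.18  0.63] p [ 0.5615 -0.0689  0.097 ] x [0.166 0.488 0.857] y [ 0.948 -0.319 -0.002] z [ 0.273  0.812 -0.515] az 71.4 el -31.0 F [-0.27  0.93 -0.1 ] gw 0.954 gf 0.0
side 0.195 90 [0.5994 0.0515 0.2167] [0.581 0.035 0.195] [0.62  0.064 0.234]
side 0.165 254 [0.5981 0.0585 0.1788] [0.58  0.034 0.165] [0.62  0.073 0.187]
side 0.09 386 [0.5978 0.0625 0.1227] [0.583 0.044 0.09 ] [0.618 0.074 0.155]
top 0.195 66 [0.5934 0.047  0.2255] [0.578 0.034 0.201] [0.607 0.058 0.234]
top 0.165 186 [0.5922 0.0494 0.1817] [0.578 0.027 0.165] [0.617 0.07  0.187]
top 0.09 60 [0.5853 0.0511 0.1118] [0.581 0.032 0.09 ] [0.599 0.071 0.143]
wrist 0.165 2993 [0.5958 0.0334 0.173 ] [0.58  0.025 0.165] [0.621 0.055 0.181]
wrist 0.09 6612 [0.598  0.0365 0.126 ] [0.584 0.03  0.09 ] [0.619 0.056 0.155]
```

>>> {"fn": "carry_out", "kwargs": {"deltas": [[-0.2,0,-0.34,0,0.9],[-0.2,0,-0.34,0,0.9],[-0.2,0,-0.34,0,0.9],[-0.2,0,-0.34,0,0.9],[-0.2,0,-0.34,0,0.9],[-0.2,0,-0.34,0,0.9],[-0.2,0,-0.34,0,0.9],[-0.2,0,-0.34,0,0.9],[-0.2,0,-0.34,0,0.9],[-0.2,0,-0.34,0,0.9],[-0.2,0,-0.34,0,0.9],[-0.2,0,-0.34,0,0.9],[-0.2,0,-0.34,0,0.9],[-0.2,0,-0.34,0,0.9],[-0.2,0,-0.34,0,0.9],[-0.2,0,-0.34,0,0.9]]}}

```text
clock: 40.2
position: [0.5429, -0.1231, 0.0979]
ee_rot: [0.706, 0.508, 0.399, -0.289]
ft_force: [-0.4, 0.1, -0.0]
grip_width: 0.947
grasp_force: 0.0
```

```bash
for i in 1 2 3 4; do python3 m3.py | grep -E "wrist 0.09|side 0.09|side 0.165|^t"|cut -c1-70; done; python3 m2.py st6 | head -30
```

```text
t 40.2 j [ 1.07  0.68 -0.5   1.71 -0.7   1.27  0.66] p [ 0.5429 -0.123
side 0.165 259 [0.5982 0.0584 0.1787] [0.579 0.033 0.165] [0.62  0.072
side 0.09 381 [0.5975 0.0621 0.1229] [0.582 0.041 0.09 ] [0.617 0.07  
top 0.195 64 [0.593  0.0474 0.2256] [0.578 0.034 0.199] [0.607 0.06  0
top 0.165 185 [0.5923 0.0492 0.182 ] [0.578 0.027 0.165] [0.616 0.069 
top 0.09 55 [0.585  0.0499 0.1139] [0.581 0.028 0.09 ] [0.596 0.071 0.
wrist 0.09 5318 [0.5979 0.0363 0.1253] [0.584 0.03  0.09 ] [0.62  0.05
t 40.35 j [ 1.07  0.68 -0.5   1.71 -0.7   1.27  0.66] p [ 0.5429 -0.12
side 0.165 256 [0.5982 0.0578 0.1791] [0.579 0.033 0.165] [0.62  0.073
side 0.09 381 [0.5977 0.0622 0.1225] [0.582 0.044 0.09 ] [0.617 0.071 
top 0.195 65 [0.5931 0.0471 0.2252] [0.579 0.034 0.201] [0.607 0.058 0
top 0.165 187 [0.5924 0.0498 0.1823] [0.578 0.027 0.165] [0.616 0.07  
top 0.09 53 [0.5843 0.0502 0.1156] [0.578 0.034 0.09 ] [0.591 0.066 0.
wrist 0.09 5313 [0.5979 0.0363 0.1254] [0.584 0.03  0.09 ] [0.62  0.05
t 40.5 j [ 1.07  0.68 -0.5   1.71 -0.7   1.27  0.66] p [ 0.5429 -0.123
side 0.165 255 [0.5983 0.0581 0.178
[... 1516 characters left out ...]
               
   9              # ###                  
   5              ## ###                 
   1             ##    ##                
  -3              ##   ####              
  -7             ###     ##              
 -11              #      ##              
 -15              ##   # ##              
 -19                  ####               
 -23                                     
 -27                                     
 -31                                     
 -35                                     
 -39                                     
 -43                                     
wrist 0
  45                                     
  41                                     
  37
```

The lamp is still to within noise, plumb under the hook, with the keeper shut, and the robot is clear of it. Handing in.

```bash
python3 -c "
from workcell import ticket
print(ticket.hand_in())"
```

```text
the job is handed in; nothing more can be done
None
```

The large white lamp hangs on the snap hook with the keeper shut, the rod drawn to its stop and tugged with about 8 N for over a second. It was released plumb and still, and the job was handed in at about 41 s; one wrist-force reading reached about 90 N during an early free-air move, under the 120 N limit.

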